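# Load a stack mould with plastic discs and close it in the bench screw press

### The job

Load the stack mould and clamp it: lay every white disc down in a round recess of its own, build all the blue plates up on the studded base plate of the press carriage, pressing each one fully down on the studs below (recesses left over stay empty), and press the red cover down on top. Then push the carriage all the way home under the press and turn the star handle clockwise, spoke by spoke, until the sprung pressure plate sits on the cover with its spring about half compressed. Do not knock over or shove aside the bottles, glassware and calculator.

Things in the scene. Friction and masses are not known exactly. Their poses are not given: they have to be found in the camera images.
- plate1: blue mould plate, 62 x 130 x 24 mm (x, y, z), about 0.2 to 0.35 kg; may be absent (None). Origin: centre of its underside; half a turn about z changes nothing. On top: four studs as point base_stud tells, and a central round recess 10 mm deep (floor at z = 14 mm) as base_seat tells. Underneath: four sockets for the studs of the layer below. Solid long sides to grip from z = 0 to 14 mm
- plate2: blue mould plate, 62 x 130 x 24 mm (x, y, z), about 0.2 to 0.35 kg; may be absent (None). Origin: centre of its underside; half a turn about z changes nothing. On top: four studs as point base_stud tells, and a central round recess 10 mm deep (floor at z = 14 mm) as base_seat tells. Underneath: four sockets for the studs of the layer below. Solid long sides to grip from z = 0 to 14 mm
- plate3: blue mould plate, 62 x 130 x 24 mm (x, y, z), about 0.2 to 0.35 kg; may be absent (None). Origin: centre of its underside; half a turn about z changes nothing. On top: four studs as point base_stud tells, and a central round recess 10 mm deep (floor at z = 14 mm) as base_seat tells. Underneath: four sockets for the studs of the layer below. Solid long sides to grip from z = 0 to 14 mm
- cover: red cover plate of the stack, 62 x 130 x 20 mm (x, y, z), flat on top, same four sockets underneath as the blue plates, 0.2 to 0.3 kg. Origin: centre of its underside; long axis y
- disc1: white plastic disc, 54 mm dia., 9.6 mm thick, about 40 g; may be absent (None). Origin: centre of its underside. Laid down in a recess it is flush with the plate's top face
- disc2: white plastic disc, 54 mm dia., 9.6 mm thick, about 40 g; may be absent (None). Origin: centre of its underside. Laid down in a recess it is flush with the plate's top face
- disc3: white plastic disc, 54 mm dia., 9.6 mm thick, about 40 g; may be absent (None). Origin: centre of its underside. Laid down in a recess it is flush with the plate's top face
- base_seat (a point): centre of the recess floor of the dark grey base plate on the carriage (z up, y along its 130 mm length; yaw within 0.13 rad; moves with the carriage). The first plate rests 10 mm above this point, then 24 mm per layer. All recesses: 56.6 mm across, 10 mm deep, open to both long sides over |y| < 16 mm, so that fingers holding a disc fit in
- base_stud (a point): top of one of the base plate's four studs. All studs: 14 mm dia., 9 mm high, upper 5 mm tapered to 9 mm, at x +-16, y +-48 mm from the recess centre. Sockets: 14 mm deep, 1 mm slack across x, a springy push fit along y: a plate or cover merely set on or dropped over the studs stops about 2.5 mm short of home; pressing it fully down takes 14 to 20 N
- carriage (a joint): the carriage's position on its rails, m: 0 = pulled out to the loading place (clear of the press), 0.175 = at the stop under the press. It grows as the carriage moves along base_seat's -y axis; about 3 N of friction
- handle (a point): middle of the top bar of the carriage's black U-shaped push handle: bar 12 mm thick, 44 mm long across the travel (x), top 88 mm above the table, standing 145 mm outboard (+y of base_seat) of the stack's centre; free to reach from above and from the outboard side
- star_hub (a point): centre of the press's star handle, on its upright axis, at the height of the spokes (256 mm over the table), 175 mm from the loading place. Four level spokes at right angles, 12 mm thick, with 24 mm balls at 73 mm from the axis; hub 48 mm dia.; push them at about 55 to 60 mm radius. Beam below the spokes: top at 232 mm. The point's x axis lies along a spoke and turns with it
- star (a joint): turn of the star handle, rad, grows clockwise seen from above; lowers the pressure plate 30 mm per turn; friction 0.3 N m (about 5 N at a spoke); stays where it is left; range 0 to 9.4
- pad_face (a point): centre of the underside of the steel pressure plate (60 x 90 mm) that hangs on springs below the ram; about 146 mm over the table when fully raised. Press frame: crosshead beam 180 x 58 mm (base_seat x, y), from 198 to 232 mm height, right above this point, on two 22 mm columns 66 mm to either side (x); bed plate with rails 110 mm wide under the carriage, reaching 345 mm from here on the loading side
- pad (a joint): compression of the pressure plate's springs, m: 0 = hanging free, 0.012 = fully compressed; 2.5 N per mm
- wash_bottle: wash bottle with red cap, 72 mm dia., 225 mm high; origin at its underside; leave alone
- beaker: glass beaker, 76 mm dia., 100 mm high; origin at its underside; leave alone
- reagent_jar: small amber jar with blue stopper, 50 mm dia., 83 mm high; origin at its underside; leave alone
- calculator: black pocket calculator, 78 x 155 x 14 mm, lying flat; origin at its underside; leave alone
Not all that is in view belongs to the job. Leave any orange look-alike of the disc3 alone.

How it is judged:
By the outcome, as a careful person would: the job done as asked, in the order asked, and still so for the second after the job is handed in, with the robot touching nothing.
Of plate1, plate2, plate3 only 2 to 3 are there at a start; the rules pass over those that are not, and their reading is None.
Of disc1, disc2, disc3 only 1 to 3 are there at a start; the rules pass over those that are not, and their reading is None.
At some moment in a run one of plate1, plate2, plate3, disc1, disc2, disc3, cover may be knocked a few centimetres aside while the robot is not near it.
Once in a run the grip may slacken for a moment while it holds something.
It also fails if it takes over 210 s, if anything falls off the work surface, if the arm or the gripper's body presses on something with over 40 N, if the wrist force passes 120 N, or if a joint passes its speed limit or range.

### The arm

A 6-joint arm with a two-finger parallel gripper is mounted at the origin on the work surface. World frame = base frame: x ahead of the robot, y to its left, z up, the work surface at z = 0. Lengths are in m, angles in rad, forces in N, time in s.
With the tool pointing down it reaches from about 0.35 to 0.975 m from the base axis. Payload 4.9 kg.
Tool frame: the origin (TCP) lies at the very end of the fingers, on their centre line; the grasp point (between the pads) lies 19 mm behind it; z points along the fingers, y is the line along which they close (so a half turn about z gives the same grasp; the last joint's range is limited). The gripper opens to 85 mm and grips with 20 to 120 N. Pads are 22 mm wide; open, the fingers measure 114 mm over their backs; the gripper's body (76 mm by 85 mm) begins 54 mm behind the grasp point. The pads swing forward as they close: fully open they stand 13 mm farther back than shut.
Start: joints at [-1.452, 0.053, 1.613, -0, 1.476, -0.119], TCP at [0.147, -0.607, 0.231] pointing down, gripper open.
Joint ranges: [-3.01, 3.01], [-1.01, 2.22], [0.06, 2.58], [-1.02, 4.17], [0.09, 2.62], [-3.14, 3.14]. Speed limits (rad/s): [2.57, 2.57, 3.14, 3.14, 3.14, 3.14].

### API

Orientations are given as a unit quaternion [w, x, y, z].
In Python, from plant import manip gives the robot as it stands.
- The arm moves only by the tool play_rows, never from a script. Its argument "series" is a list that holds one entry, the list of rows, each a list of 7 numbers: the shift along the world's x, y, z in m, then the turn, a rotation vector about the world's x, y, z in degrees, then the opening, from 0 (shut) to 1 (fully open). In form: [[[dx, dy, dz, rx, ry, rz, grip], ...]]. A call has 1 to 10 rows; each row shifts and turns the commanded pose from where the row before left it; what a row does not reach is not made up. A row lasts 1/10 s, in which the tool goes at most 50 mm and 8.59 degrees, less where a joint would pass 70% of its speed; a pose out of reach is approached as far as the arm can. A call with a gripper value outside its range is refused whole. The fingers move at their own pace and stop on an object; the grip force is fixed at half the most. Time passes only in rows, so rows that do not move let the fingers close. It gives the time, the measured TCP pose, the force, the opening and the grip force at its end, in the units of the state.
- manip.state(): the state, without advancing time (a new reading comes with each control period).
- manip.grab_frame(name): name is "scene" or "top"; returns a dict with "frame" (480x640x3 uint8, blue, green, red), "mtx" (3x3 intrinsics, pixels), "R" (3x3) and "t" (3): a world point X has camera coordinates R X + t. Camera axes: x right, y down, z forward; pixel columns grow to the right and rows downward; lengths in m; the calibration is good to about 2 mm. A picture is of the moment at which its call begins. There is no depth.
- manip.job_done(): hands the job in; it is judged then, once.
The state is a dict: "time": time; "joint_pos": joint angles; "joint_vel": joint speeds; "joint_efforts": joint torques, N m; "tool_pos": TCP position; "tool_rot": TCP orientation; "contact_force": force on the tool from outside, world axes, zero at the start; "ft_torque": the same for the moment, N m; "gripper_width": opening from 0.0 (shut) to 1.0 (fully open); "grasp_force": force on a finger pad.
Only numpy, scipy, OpenCV 4.12 (cv2) and the standard library are available. Lean on these libraries where they do the work, as an engineer would, in place of code of your own. Each camera call takes 0.05 s, during which the arm holds its last target. There are 200 camera calls.

## Working session

There is one attempt and no reset: what is moved stays moved. The work goes in short steps, Python scripts to look and compute and a tool call to move; the robot and the scene stay as the last step left them, time stands still between calls to the robot, and variables do not carry over. Pictures are saved under pics/ and viewed, at most 14 in all, crops included, and the job is handed in when it is done.

Besides the shell and the picture viewer there is one more tool, called by a JSON object that holds its "fn" and its "kwargs", one argument or row to a line. play_rows: Moves the arm, as the interface text tells. Its arguments: {"type":"object","properties":{"series":{"type":"array"}},"required":["series"]}

```bash
ls; mkdir -p pics; python3 - <<'E'
from plant import manip
import cv2
for n in("scene","top"):
    f=manip.grab_frame(n); cv2.imwrite(f"pics/{n}0.png",f["frame"]); print(n,f["mtx"],f["R"],f["t"], -f["R"].T@f["t"])
print(manip.state())
E
```

```text
pics
scene [[511.5722035    0.         325.05781381]
 [  0.         511.5722035  234.97677207]
 [  0.           0.           1.        ]] [[ 0.42220485  0.90626927 -0.02047131]
 [ 0.5768711  -0.28603061 -0.76511844]
 [-0.69925874  0.31122741 -0.64356406]] [-0.27637474 -0.15847861  1.56359601] [ 1.30146667 -0.28149374  0.87936155]
top [[539.28000209   0.         317.51526998]
 [  0.         539.28000209 241.04021327]
 [  0.           0.           1.        ]] [[-0.02723149 -0.99951433 -0.01515077]
 [-0.99652241  0.02833774 -0.07835847]
 [ 0.07874975  0.01296426 -0.99681011]] [0.07957386 0.52498839 1.23720779] [0.42789981 0.04861875 1.27560413]
{'time': 0.1, 'joint_pos': array([-1.45201003e+00,  5.33278897e-02,  1.61413043e+00,  1.77770721e-05,
        1.47600362e+00, -1.18964005e-01]), 'joint_vel': array([ 0.00018713, -0.00222168, -0.00200374, -0.00150273, -0.00038204,
       -0.00035643]), 'joint_efforts': array([ 7.96509339e-04, -3.94902527e+01, -3.71361673e+01, -1.06565162e-04,
        3.89734312e-03, -6.40576147e-06]), 'tool_pos': array([ 0.14715914, -0.60685953,  0.23017868]), 'tool_rot': array([-9.34640653e-04,  9.92942333e-01,  1.18594475e-01,  8.93088926e-06]), 'contact_force': array([-0.02492776, -0.09353351,  0.13720058]), 'ft_torque': array([-0.02269156, -0.02037296, -0.00131964]), 'grasp_force': 0.0, 'gripper_width': 1.0069536437320685}
```

View pics/scene0.png

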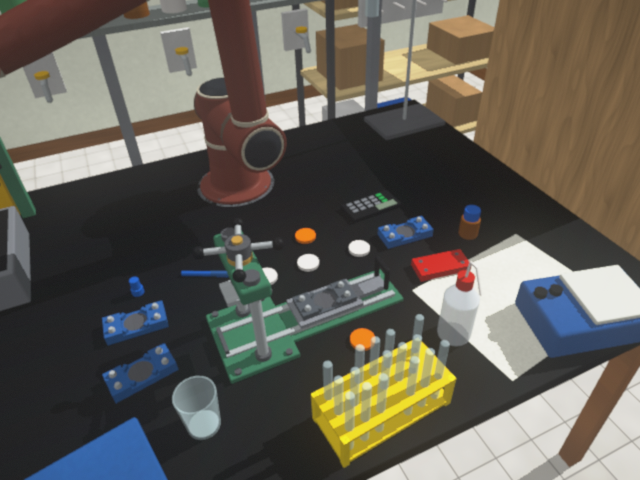

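View pics/top0.png

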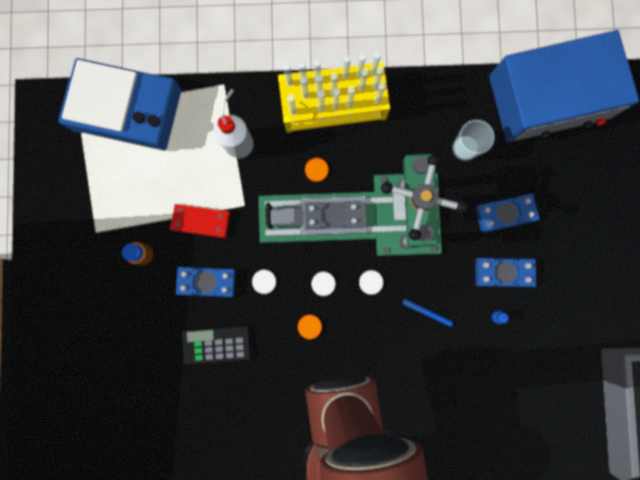

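Top view: plates near (205,282), (507,212), (505,272), with white discs at (264,282), (323,284), (371,282). The red cover is at (200,220), the base plate at (335,215), and the star hub near (425,196). The orange discs are decoys.

```bash
cat > h.py <<'E'
from plant import manip
import cv2, numpy as np
def grab(n): return manip.grab_frame(n)
def ray(f,px,z):
    px=np.atleast_2d(np.float64(px)); K,R,t=f["mtx"],f["R"],f["t"]
    d=(np.c_[px,np.ones(len(px))]@np.linalg.inv(K).T)@R; c=-R.T@t
    return c+d*((z-c[2])/d[:,2])[:,None]
def proj(f,X):
    p=(np.atleast_2d(X)@f["R"].T+f["t"])@f["mtx"].T; return p[:,:2]/p[:,2:]
def blobs(m,lo,hi):
    n,l,s,c=cv2.connectedComponentsWithStats(m.astype(np.uint8))
    return [(c[i],s[i],l==i) for i in range(1,n) if lo<s[i][4]<hi]
def masks(f):
    h,s,v=[a.astype(int) for a in cv2.split(cv2.cvtColor(f["frame"],cv2.COLOR_BGR2HSV))]
    return dict(blue=(h>100)&(h<125)&(s>120)&(v>60),white=(s<50)&(v>170),red=((h<8)|(h>172))&(s>170)&(v>90),orange=(h>8)&(h<20)&(s>180)&(v>150))
def rectw(f,m,z):
    c=max(cv2.findContours(m.astype(np.uint8),0,1)[0],key=cv2.contourArea)[:,0]
    w=ray(f,c,z)[:,:2]; (cx,cy),(a,b),_=r=cv2.minAreaRect((w*1000).astype(np.float32))
    p=cv2.boxPoints(r); e=max([p[1]-p[0],p[2]-p[1]],key=np.linalg.norm)
    if e[1]<0:e=-e
    return np.round([cx,cy,a,b,np.degrees(np.arctan2(-e[0],e[1]))],1)
E
python3 - <<'E'
from h import *
for n in("top","scene"):
    f=grab(n);M=masks(f);print(n)
    for k,z in dict(blue=.024,white=.0096,red=.02).items():
        for c,s,m in blobs(M[k],120,2500):
            print(k,c.round(1),s[2:],"xy",(ray(f,c,z)[0,:2]*1000).round(1),rectw(f,m,z))
f=grab("top")["frame"]
cv2.imwrite("pics/c1.png",cv2.resize(f[150:260,250:450],None,fx=4,fy=4,interpolation=2))
P=[f[262:302,165:245],f[192:232,467:547],f[252:292,465:545],f[200:240,160:240]]
P=[cv2.resize(p,None,fx=5,fy=5,interpolation=2) for p in P]
cv2.imwrite("pics/c2.png",np.vstack([np.hstack(P[:2]),np.hstack(P[2:])]))
E
```

```text
top
blue [507.  212.8] [  63   38 1144] xy [ 580.1 -377.5] [ 580.8 -377.    65.9  141.6   10.4]
blue [131.1 252. ] [ 21  18 290] xy [513.5 501.1] [514.7 501.2  47.2  39.8  -1.6]
blue [505.1 272.1] [  62   31 1289] xy [ 442.7 -365.6] [ 443.  -366.4  140.    67.6   -2.9]
blue [204.8 281.7] [  60   32 1196] xy [439.5 329.2] [440.  329.2 136.7  67.7  -4. ]
blue [427.4 312.6] [ 52  28 402] xy [ 354.8 -182.9] [ 355.  -182.5  126.3   16.9  -27. ]
blue [499.5 317.1] [ 18  15 213] xy [ 340.2 -347.2] [ 340.4 -347.2   39.    31.8   -1.5]
white [463.  149.1] [ 23  21 252] xy [ 737.2 -286.7] [ 735.3 -287.    53.9   35.1  -45.8]
white [395.8 202.1] [ 41  32 444] xy [ 615.  -122.3] [ 617.2 -108.    87.4   71.6  -19. ]
white [388.8 228.2] [ 34   6 158] xy [ 553.4 -103.6] [ 552.8 -102.8   77.6   11.8   -1.6]
white [282.3 231.8] [ 35   5 147] xy [552.2 147.7] [551.6 146.   80.4   9.5  -1.6]
white [263.5 281.2] [ 22  23 412] xy [437.1 194.3] [437.6 194.3  49.4  51.5  88.8]
white [370.7 281.9] [ 23  23 421] xy [428.5 -56.6] [428.4 -57.3  51.5  51.3  -1.6]
white [323.  283.3] [ 23  23 418] xy [428.4  55.
[... 1947 characters left out ...]
71   42 1855] xy [-322.3 -124.2] [-3.252e+02 -1.149e+02  2.390e+02  1.954e+02 -2.000e-01]
white [359.  246.9] [ 21  15 245] xy [438.3 197. ] [438.2 197.2  51.4  54.4  63. ]
white [307.8 261.3] [ 22  15 265] xy [429.7  57.6] [428.1  57.6  52.8  51.2 -26.2]
white [269.9 274.1] [ 15  15 151] xy [430.6 -43.3] [430.3 -41.3  27.8  54.2  88.7]
white [235.9 323.5] [ 31  14 123] xy [ 543.7 -164.7] [ 5.437e+02 -1.641e+02  1.100e+01  6.910e+01  3.000e-01]
white [203.4 422.7] [ 31  27 613] xy [ 745.3 -290.3] [ 744.8 -290.    53.    52.   -39.6]
red [438.7 262.7] [ 56  28 901] xy [585.9 338. ] [584.3 341.1 133.7  67.2  -7.4]
red [465.1 276.5] [ 16  13 127] xy [652.8 366.4] [651.8 368.1  34.7  40.9  53.8]
```

View pics/c1.png

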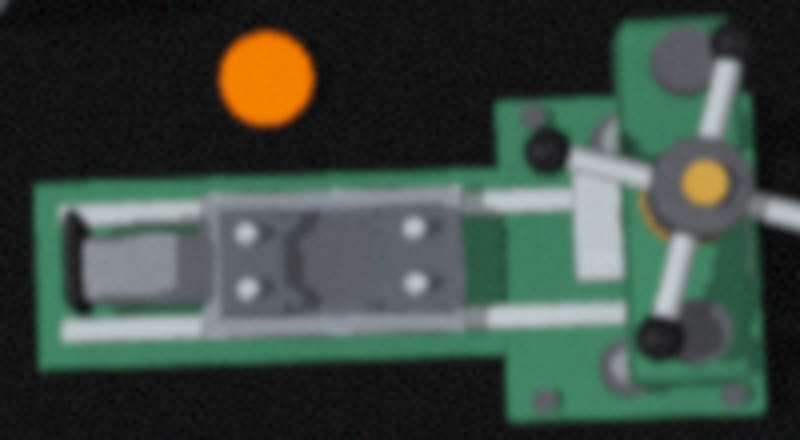

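View pics/c2.png

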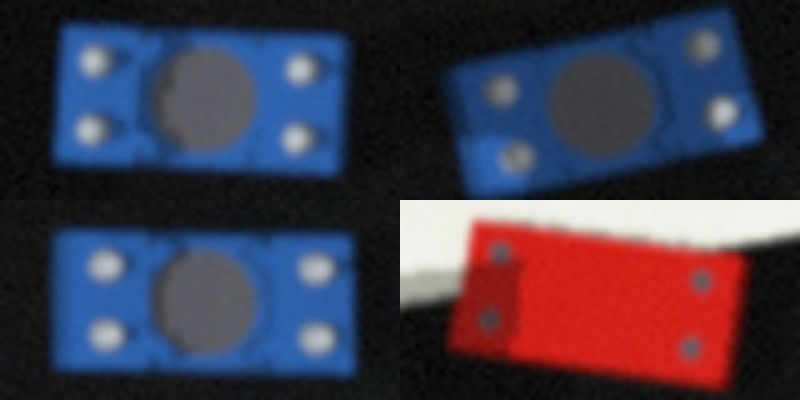

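Crop c1 shows the base studs at about (246,233), (414,228), (248,289), (416,283) in crop pixels, with the hub at (700,185) and the handle bar at (75,260). Crop c2 shows four studs on each plate and four screws on the cover. I'll refine these points.

```bash
python3 - <<'E'
from h import *
T=grab("top");S=grab("scene")
def cen(f,p,r=4):
    g=cv2.cvtColor(f["frame"],cv2.COLOR_BGR2GRAY).astype(float); x,y=np.round(p).astype(int)
    w=g[y-r:y+r+1,x-r:x+r+1]; w=np.clip(w-(w.min()+w.max())/2,0,None); Y,X=np.mgrid[y-r:y+r+1,x-r:x+r+1]
    return np.array([(w*X).sum(),(w*Y).sum()])/w.sum()
def fit(P):  # rows lefttop,righttop,leftbot,rightbot
    c=P.mean(0); e=(P[0]-P[1]+P[2]-P[3])[:2]; return (c*1000).round(1),"len",round(np.linalg.norm(e)*500,1),"yaw",np.degrees(np.arctan2(-e[0],e[1])).round(1)
c2=lambda L,ox,oy,sx,sy:[((x-sx)/5+ox,(y-sy)/5+oy) for x,y in L]
sets=dict(pA=c2([(93,62),(300,69),(90,130),(297,139)],165,262,0,0),
 pB=c2([(502,91),(703,45),(517,157),(723,112)],467,192,400,0),
 pC=c2([(105,266),(317,268),(106,335),(318,339)],465,252,0,200),
 base=[(250+x/4,150+y/4) for x,y in[(246,233),(414,228),(248,289),(416,283)]])
for k,v in sets.items():
    px=np.array([cen(T,p,3) for p in v])
    z=.033 if k!="base" else .06
    print(k,px.round(1).tolist(),*fit(ray(T,px,z)))
    if k=="base": B=px
    else:
        q=proj(S,ray(T,px,z)); qs=np.array([cen(S,p,3) for p in q]); print("  scene",(qs-q).round(1).tolist(),*fit(ray(S,qs,z)))
for z in(.03,.04,.05,.06,.07): print(z,proj(S,ray(T,B,z)).round(1).tolist())
print("hub",ray(T,[[250+705/4,150+183/4]],.28),"handle",ray(T,[[250+75/4,150+260/4]],.088))
print("cover screws",*fit(ray(T,c2([(501,254),(702,282),(489,320),(691,348)],160,200,400,200),.02)))
cv2.imwrite("pics/s1.png",cv2.resize(S["frame"][225:385,195:410],None,fx=3.7,fy=3.7,interpolation=2))
E
```

```text
pA [[183.0, 273.8], [224.3, 275.5], [182.2, 287.7], [223.5, 289.4]] [439.8 330.7  33. ] len 95.8 yaw -3.9
  scene [[0.9, 0.2], [0.9, 0.1], [1.0, 0.6], [1.0, 0.5]] [442.  332.2  33. ] len 95.7 yaw -4.2
pB [[487.4, 209.6], [527.9, 200.7], [489.4, 223.7], [531.3, 214.1]] [ 580.7 -379.1   33. ] len 97.7 yaw 11.1
  scene [[1.5, 0.6], [1.6, 0.5], [0.8, 1.3], [1.8, -0.2]] [ 583.3 -376.8   33. ] len 96.2 yaw 10.3
pC [[485.7, 264.8], [527.8, 265.5], [486.0, 278.7], [528.1, 279.5]] [ 442.5 -366.6   33. ] len 95.9 yaw -2.6
  scene [[1.0, 0.3], [1.5, 0.3], [1.3, 0.4], [1.0, 0.4]] [ 444.8 -364.4   33. ] len 95.7 yaw -2.6
base [[310.9, 207.8], [352.9, 206.4], [311.4, 221.7], [353.4, 220.3]] [584.5  29.5  60. ] len 95.3 yaw 0.2
0.03 [[346.9, 299.7], [306.9, 314.4], [340.4, 290.2], [301.1, 304.4]]
0.04 [[346.5, 296.2], [306.7, 310.8], [340.0, 286.9], [300.9, 300.9]]
0.05 [[346.2, 292.7], [306.5, 307.2], [339.7, 283.5], [300.7, 297.3]]
0.06 [[345.8, 289.2], [306.2, 303.5], [339.4, 280.1], [300.5, 293.8]]
0.07 [[345.5, 285.6], [306.0, 299.8], [339.1, 276.6], [300.3, 290.2]]
hub [[ 0.58521615 -0.14277438  0.28      ]] handle [[0.58278648 0.17074798 0.088     ]]
cover screws [584.1 341.8  20. ] len 96.2 yaw -9.6
```

View pics/s1.png

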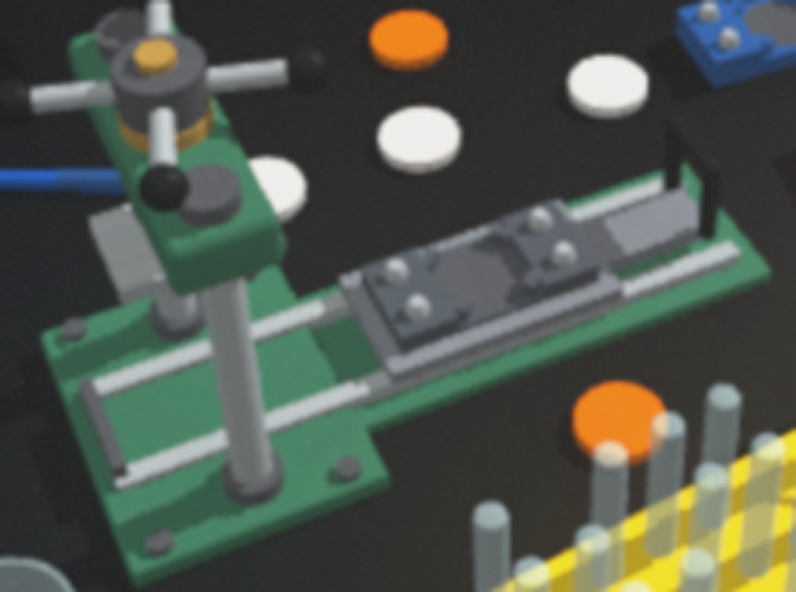

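Base centre ≈ (0.586, 0.029), yaw about 0, stud tops at z≈0.048. That puts the base face at about 0.039 and the hub at about (0.586, -0.146). First I'll go to the middle disc (0.429, 0.056) with the tool turned +76°.

{"fn": "play_rows", "kwargs": {
  "series": [
    [[0.028, -0.0, 0, 0, 0, 7.64, 1], [0.025, 0.034, 0, 0, 0, 7.64, 1], [0.025, 0.034, 0, 0, 0, 7.64, 1], [0.025, 0.034, 0, 0, 0, 7.64, 1], [0.025, 0.034, 0, 0, 0, 7.64, 1], [0.025, 0.034, 0, 0, 0, 7.64, 1], [0.025, 0.034, 0, 0, 0, 7.64, 1], [0.025, 0.034, 0, 0, 0, 7.64, 1], [0.025, 0.034, 0, 0, 0, 7.64, 1], [0.025, 0.034, 0, 0, 0, 7.64, 1]]
  ]
}}

```text
time: 1.35
tool_pos: [0.401, -0.2999, 0.2316]
tool_rot: [0.0, 0.705, 0.709, 0.0]
contact_force: [1.4, 0.5, -0.7]
gripper_width: 0.997
grasp_force: 0.0
```

{"fn": "play_rows", "kwargs": {
  "series": [
    [[0, 0.04, 0, 0, 0, 0, 1], [0, 0.04, 0, 0, 0, 0, 1], [0, 0.04, 0, 0, 0, 0, 1], [0, 0.04, 0, 0, 0, 0, 1], [0, 0.04, 0, 0, 0, 0, 1], [0, 0.04, 0, 0, 0, 0, 1], [0, 0.04, 0, 0, 0, 0, 1], [0, 0.04, 0, 0, 0, 0, 1], [0, 0.037, 0, 0, 0, 0, 1], [0, 0, 0, 0, 0, 0, 1]]
  ]
}}

```text
time: 2.35
tool_pos: [0.3998, 0.0589, 0.2315]
tool_rot: [-0.0, 0.705, 0.71, 0.001]
contact_force: [-0.8, -1.7, 0.3]
gripper_width: 0.996
grasp_force: 0.0
```

{"fn": "play_rows", "kwargs": {
  "series": [
    [[0.015, -0.002, -0.045, 0, 0, 0, 1], [0.014, -0.001, -0.045, 0, 0, 0, 1], [0, 0, -0.045, 0, 0, 0, 1], [0, 0, -0.04, 0, 0, 0, 1], [0, 0, -0.03, 0, 0, 0, 1], [0, 0, -0.015, 0, 0, 0, 1], [0, 0, -0.007, 0, 0, 0, 1], [0, 0, 0, 0, 0, 0, 0.3], [0, 0, 0, 0, 0, 0, 0.3], [0, 0, 0, 0, 0, 0, 0.3]]
  ]
}}

```text
time: 3.35
tool_pos: [0.4307, 0.0523, 0.0074]
tool_rot: [0.0, 0.707, 0.707, 0.0]
contact_force: [-11.8, -0.2, 22.5]
gripper_width: 0.513
grasp_force: 10.3
```

{"fn": "play_rows", "kwargs": {
  "series": [
    [[0, 0, 0, 0, 0, 0, 0.3], [0, 0, 0, 0, 0, 0, 0.3], [0, 0, 0, 0, 0, 0, 0.3]]
  ]
}}

```text
time: 3.65
tool_pos: [0.432, 0.0523, 0.0094]
tool_rot: [0.001, 0.707, 0.707, 0.001]
contact_force: [-8.8, -0.7, 23.6]
gripper_width: 0.299
grasp_force: 11.6
```

The fingers slid over the disc top because open tips stand back. I'll lift, open to 0.8 and go lower until light contact.

{"fn": "play_rows", "kwargs": {
  "series": [
    [[0, 0, 0.03, 0, 0, 0, 0.3], [0, 0, 0.03, 0, 0, 0, 0.82], [0, 0, 0, 0, 0, 0, 0.82], [0, 0, 0, 0, 0, 0, 0.82], [0, 0, 0, 0, 0, 0, 0.82]]
  ]
}}

```text
time: 4.15
tool_pos: [0.4289, 0.0526, 0.064]
tool_rot: [-0.0, 0.707, 0.707, -0.0]
contact_force: [-0.7, 1.0, -0.2]
gripper_width: 0.822
grasp_force: 0.0
```

```bash
python3 - <<'E'
from h import *
for n in("top","scene"):
    f=grab(n)
    for c,s,m in blobs(masks(f)["white"],100,2500):
        p=ray(f,c,.0096)[0,:2]*1000
        if 400<p[0]<460 and -100<p[1]<220: print(n,p.round(1),s)
print(manip.state()["tool_pos"],manip.state()["gripper_width"],manip.state()["contact_force"])
E
```

```text
top [437.1 194.3] [253 270  22  23 414]
top [428.5 -58.9] [363 271  20  23 384]
scene [438.3 197. ] [349 240  21  15 245]
scene [431.6  57.8] [298 254  21  16 265]
scene [430.5 -43.2] [262 268  15  15 150]
[0.4283728  0.05262541 0.06327774] 0.8241855608178167 [ 0.15546997  0.63783481 -0.16280345]
```

{"fn": "play_rows", "kwargs": {
  "series": [
    [[0.002, 0.004, -0.03, 0, 0, 0, 0.82], [0, 0, -0.025, 0, 0, 0, 0.82], [0, 0, -0.008, 0, 0, 0, 0.82], [0, 0, -0.004, 0, 0, 0, 0.82], [0, 0, 0, 0, 0, 0, 0.82]]
  ]
}}

```text
time: 4.75
tool_pos: [0.4311, 0.0566, -0.0029]
tool_rot: [-0.0, 0.707, 0.707, -0.0]
contact_force: [0.3, 0.7, 0.8]
gripper_width: 0.821
grasp_force: 0.0
```

{"fn": "play_rows", "kwargs": {
  "series": [
    [[0, 0, 0, 0, 0, 0, 0.5], [0, 0, 0, 0, 0, 0, 0.5], [0, 0, 0, 0, 0, 0, 0.5], [0, 0, 0, 0, 0, 0, 0.5]]
  ]
}}

```text
time: 5.15
tool_pos: [0.4329, 0.0565, -0.0009]
tool_rot: [0.001, 0.707, 0.707, 0.001]
contact_force: [-0.3, -0.8, 6.0]
gripper_width: 0.598
grasp_force: 62.9
```

{"fn": "play_rows", "kwargs": {
  "series": [
    [[0, 0, 0.03, 0, 0, 0, 0.5], [0, 0, 0.04, 0, 0, 0, 0.5], [0, 0, 0.04, 0, 0, 0, 0.5], [0.04, -0.007, 0, 0, 0, 0, 0.5], [0.04, -0.007, 0, 0, 0, 0, 0.5], [0.04, -0.007, 0, 0, 0, 0, 0.5], [0.034, -0.006, 0, 0, 0, 0, 0.5], [0, 0, -0.02, 0, 0, 0, 0.5], [0, 0, 0, 0, 0, 0, 0.5]]
  ]
}}

```text
time: 6.05
tool_pos: [0.5838, 0.0295, 0.0846]
tool_rot: [-0.002, 0.707, 0.707, -0.002]
contact_force: [-0.7, 0.7, -0.8]
gripper_width: 0.597
grasp_force: 62.7
```

```bash
python3 - <<'E'
from h import *
s=manip.state();print(s["tool_pos"],s["gripper_width"],s["grasp_force"],s["contact_force"])
z=s["tool_pos"][2]
T=grab("top");S=grab("scene")
for n,f in(("top",T),("scene",S)):
    for c,st,m in blobs(masks(f)["white"],60,2500):
        p=ray(f,c,z+.01)[0]*1000
        if 540<p[0]<640 and -50<p[1]<110: print(n,p.round(1),c,st)
a=cv2.resize(T["frame"][170:250,250:400],None,fx=5,fy=5,interpolation=2);b=cv2.resize(S["frame"][230:330,260:400],None,fx=5,fy=5,interpolation=2)[:, :750]
cv2.imwrite("pics/d1.png",cv2.resize(np.vstack([a,cv2.resize(b,(750,500))]),(500,600)))
E
```

```text
[0.58384192 0.0294749  0.08464277] 0.5974203972947811 62.65876650810242 [-0.66542231  0.67827288 -0.83880631]
scene [581.5  20.4  94.6] [318.42076503 280.79781421] [312 272  13  18 183]
scene [616.1 105.5  94.6] [360.88311688 278.66233766] [349 274  24  10  77]
```

View pics/d1.png

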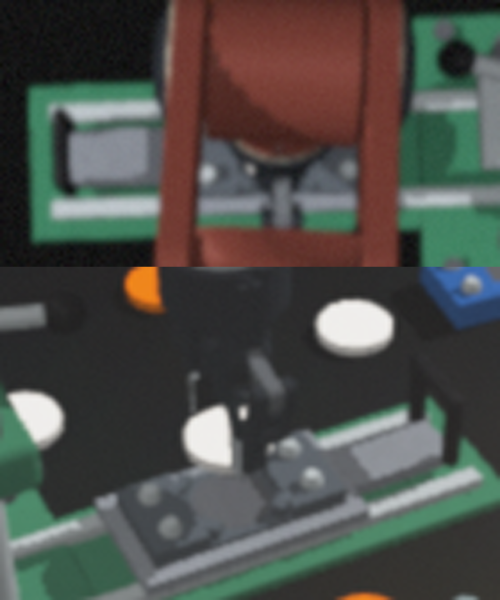

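Top view is blocked by the arm. In the scene view the held disc's left half is visible, hanging just above the base recess. I'll use its left edge together with the studs in the same view.

```bash
python3 - <<'E'
from h import *
S=grab("scene")
m=[b for b in blobs(masks(S)["white"],60,2500) if abs(b[0][0]-318)<5][0]
g=cv2.cvtColor(S["frame"],cv2.COLOR_BGR2GRAY).astype(int)
print(g[278:286,306:318])
a=np.linspace(0,2*np.pi,400)
for y in(.027,.029,.031,.033):
  for zz in (.0846,.0946):
    P=np.c_[.5838+.027*np.cos(a),y+.027*np.sin(a),0*a+zz]; q=proj(S,P); i=q[:,0].argmin();print(y,zz,q[i].round(2),q[:,1].min().round(2))
def cen(f,p,r=3):
    g=cv2.cvtColor(f["frame"],cv2.COLOR_BGR2GRAY).astype(float); x,y=np.round(p).astype(int)
    w=g[y-r:y+r+1,x-r:x+r+1]; w=np.clip(w-(w.min()+w.max())/2,0,None); Y,X=np.mgrid[y-r:y+r+1,x-r:x+r+1]
    return np.array([(w*X).sum(),(w*Y).sum()])/w.sum()
q=np.array([cen(S,p) for p in[(302.3,298.2),(308,308),(340.9,284.5),(347.7,293.9)]]);print(q.round(1))
for z in(.046,.048,.05): P=ray(S,q,z); print(z,P.mean(0)*1000)
print("disc top row visible",m[1])
E
```

```text
[[ 45  45  45  46  55 117 203 235 238 238 238 238]
 [ 45  45  45  46  61 135 214 236 237 237 238 237]
 [ 45  45  46  45  64 141 216 236 237 237 238 238]
 [ 46  46  46  46  63 135 214 236 237 237 237 237]
 [ 46  45  44  47  58 118 204 235 237 237 237 237]
 [ 46  46  46  47  53 102 186 230 236 237 237 237]
 [ 46  45  46  46  51  88 152 213 232 236 237 237]
 [ 46  46  46  47  45  69 118 172 215 232 236 237]]
0.027 0.0846 [309.31 284.17] 275.03
0.027 0.0946 [309.12 280.91] 271.77
0.029 0.0846 [310.16 283.88] 274.75
0.029 0.0946 [309.97 280.62] 271.49
0.031 0.0846 [311.   283.59] 274.46
0.031 0.0946 [310.82 280.33] 271.21
0.033 0.0846 [311.84 283.3 ] 274.18
0.033 0.0946 [311.67 280.04] 270.93
[[301.2 297.1]
 [306.8 307.3]
 [341.  282.8]
 [347.1 291.9]]
0.046 [581.97510264  33.00830249  46.        ]
0.048 [583.70182393  32.25352313  48.        ]
0.05 [585.42854522  31.49874378  50.        ]
disc top row visible [305  11  20  56 441]
```

{"fn": "play_rows", "kwargs": {
  "series": [
    [[0.002, 0, -0.02, 0, 0, 0, 0.5], [0, 0, -0.01, 0, 0, 0, 0.5], [0, 0, -0.004, 0, 0, 0, 0.5], [0, 0, -0.003, 0, 0, 0, 0.5], [0, 0, 0, 0, 0, 0, 0.5]]
  ]
}}

```text
time: 6.7
tool_pos: [0.5871, 0.0297, 0.0504]
tool_rot: [-0.0, 0.707, 0.707, -0.0]
contact_force: [-0.2, -0.4, -0.1]
gripper_width: 0.599
grasp_force: 62.7
```

{"fn": "play_rows", "kwargs": {
  "series": [
    [[0, 0, -0.003, 0, 0, 0, 0.5], [0, 0, -0.003, 0, 0, 0, 0.5], [0, 0, 0, 0, 0, 0, 0.5]]
  ]
}}

```text
time: 7.0
tool_pos: [0.587, 0.0296, 0.044]
tool_rot: [-0.0, 0.707, 0.707, -0.0]
contact_force: [-0.5, 0.5, -0.5]
gripper_width: 0.6
grasp_force: 62.7
```

{"fn": "play_rows", "kwargs": {
  "series": [
    [[0, 0, -0.003, 0, 0, 0, 0.5], [0, 0, 0, 0, 0, 0, 0.5]]
  ]
}}

```text
time: 7.2
tool_pos: [0.5878, 0.0296, 0.0427]
tool_rot: [0.0, 0.707, 0.707, 0.0]
contact_force: [-3.0, 0.2, 6.6]
gripper_width: 0.593
grasp_force: 63.3
```

{"fn": "play_rows", "kwargs": {
  "series": [
    [[0, -0.0006, 0, 0, 0, 0, 0.5], [0, -0.0006, 0, 0, 0, 0, 0.5], [0, 0, 0, 0, 0, 0, 0.5]]
  ]
}}

```text
time: 7.5
tool_pos: [0.5881, 0.0289, 0.0428]
tool_rot: [0.0, 0.707, 0.707, 0.001]
contact_force: [-1.6, 1.3, 5.4]
gripper_width: 0.6
grasp_force: 63.2
```

{"fn": "play_rows", "kwargs": {
  "series": [
    [[-0.001, 0, 0, 0, 0, 0, 0.5], [-0.0005, 0, 0, 0, 0, 0, 0.5], [0, 0, 0, 0, 0, 0, 0.5]]
  ]
}}

```text
time: 7.8
tool_pos: [0.587, 0.0284, 0.0424]
tool_rot: [0.001, 0.707, 0.707, 0.001]
contact_force: [2.3, 1.2, 4.8]
gripper_width: 0.596
grasp_force: 63.0
```

{"fn": "play_rows", "kwargs": {
  "series": [
    [[-0.001, 0, 0, 0, 0, 0, 0.5], [-0.0005, 0, 0, 0, 0, 0, 0.5], [0, 0, 0, 0, 0, 0, 0.5]]
  ]
}}

```text
time: 8.1
tool_pos: [0.5835, 0.0285, 0.0405]
tool_rot: [-0.001, 0.707, 0.707, -0.0]
contact_force: [1.7, 1.3, 0.1]
gripper_width: 0.593
grasp_force: 62.7
```

{"fn": "play_rows", "kwargs": {
  "series": [
    [[0, -0.0006, 0, 0, 0, 0, 0.5], [0, -0.0006, 0, 0, 0, 0, 0.5], [0, 0, 0, 0, 0, 0, 0.5]]
  ]
}}

```text
time: 8.4
tool_pos: [0.5836, 0.0275, 0.0406]
tool_rot: [-0.001, 0.707, 0.707, -0.0]
contact_force: [1.3, 3.5, 0.1]
gripper_width: 0.595
grasp_force: 62.6
```

{"fn": "play_rows", "kwargs": {
  "series": [
    [[0.001, 0, 0, 0, 0, 0, 0.5], [0.001, 0, 0, 0, 0, 0, 0.5], [0.001, 0, 0, 0, 0, 0, 0.5], [0, 0, 0, 0, 0, 0, 0.5]]
  ]
}}

```text
time: 8.8
tool_pos: [0.5854, 0.0273, 0.0402]
tool_rot: [-0.002, 0.707, 0.707, -0.002]
contact_force: [-4.5, 2.4, 0.1]
gripper_width: 0.599
grasp_force: 62.7
```

It dropped into the recess, since the wall forces show lateral capture. I'll re-centre and lower to the floor.

{"fn": "play_rows", "kwargs": {
  "series": [
    [[-0.0015, 0.0012, 0, 0, 0, 0, 0.5], [0, 0, -0.003, 0, 0, 0, 0.5], [0, 0, -0.003, 0, 0, 0, 0.5], [0, 0, 0, 0, 0, 0, 0.5]]
  ]
}}

```text
time: 9.2
tool_pos: [0.5858, 0.0281, 0.0349]
tool_rot: [0.0, 0.707, 0.707, -0.0]
contact_force: [0.1, 0.3, -0.2]
gripper_width: 0.598
grasp_force: 62.7
```

{"fn": "play_rows", "kwargs": {
  "series": [
    [[0, 0, -0.002, 0, 0, 0, 0.5], [0, 0, -0.001, 0, 0, 0, 0.5], [0, 0, 0, 0, 0, 0, 0.5]]
  ]
}}

```text
time: 9.5
tool_pos: [0.5861, 0.0283, 0.0331]
tool_rot: [0.0, 0.707, 0.707, -0.0]
contact_force: [-2.5, 0.6, 4.6]
gripper_width: 0.598
grasp_force: 63.2
```

Disc seated. I'll release it and go to plate A (0.441, 0.3315, yaw -4°).

{"fn": "play_rows", "kwargs": {
  "series": [
    [[0, 0, 0.002, 0, 0, 0, 0.82], [0, 0, 0, 0, 0, 0, 0.82], [0, 0, 0.04, 0, 0, 0, 0.82], [0, 0, 0.045, 0, 0, 0, 0.95], [-0.02, 0.04, 0.03, 0, 0, 0, 0.95], [-0.02, 0.043, 0, 0, 0, -2, 0.95], [-0.021, 0.044, 0, 0, 0, -2, 0.95], [-0.021, 0.044, 0, 0, 0, 0, 0.95], [-0.021, 0.044, 0, 0, 0, 0, 0.95], [-0.021, 0.044, 0, 0, 0, 0, 0.95]]
  ]
}}

```text
time: 10.5
tool_pos: [0.4623, 0.2861, 0.1473]
tool_rot: [0.0, 0.731, 0.682, 0.001]
contact_force: [0.9, 0.4, -0.1]
gripper_width: 0.953
grasp_force: 0.0
```

{"fn": "play_rows", "kwargs": {
  "series": [
    [[-0.021, 0.044, 0, 0, 0, 0, 0.95], [0, 0, 0, 0, 0, 0, 0.95], [0, 0, 0, 0, 0, 0, 0.95]]
  ]
}}

```text
time: 10.8
tool_pos: [0.4417, 0.3293, 0.147]
tool_rot: [0.0, 0.73, 0.683, 0.0]
contact_force: [0.0, 0.4, -0.2]
gripper_width: 0.947
grasp_force: 0.0
```

```bash
python3 - <<'E'
from h import *
s=manip.state();print(s["tool_pos"],s["tool_rot"],s["gripper_width"])
T=grab("top")
cv2.imwrite("pics/e1.png",cv2.resize(T["frame"][150:310,160:400],None,fx=3,fy=3,interpolation=2))
for c,st,m in blobs(masks(T)["white"],100,2500): print(c.round(1),st, (ray(T,c,.0436)[0]*1000).round(1))
E
```

```text
[0.44170721 0.32926454 0.14704101] [3.10191095e-04 7.30317283e-01 6.83108022e-01 1.74898720e-05] 0.9471300796430919
[463.  149.1] [454 137  23  21 253] [ 728.9 -277.6   43.6]
[395.9 202. ] [371 188  41  32 441] [ 610.1 -117.9   43.6]
[283.6 202.4] [271 201  29   5 102] [616.8 140.4  43.6]
[333.1 213.8] [322 202  23  24 441] [587.1  27.1  43.6]
[388.8 228.2] [372 226  34   6 157] [550.2 -99.6  43.6]
[282.9 231.8] [266 230  36   5 152] [548.8 143.6  43.6]
[263.5 281.2] [253 270  22  23 415] [436.9 190.4  43.6]
[370.8 283. ] [360 273  23  21 372] [426.1 -53.9  43.6]
```

View pics/e1.png

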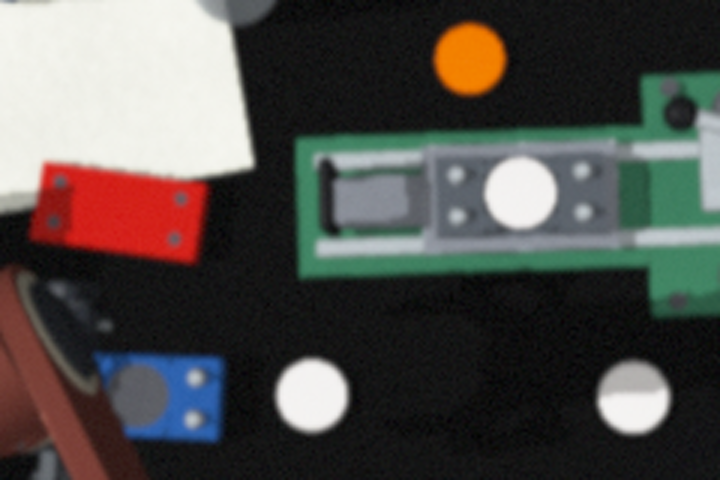

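Disc is seated in the base recess at crop (520,192). Descending on plate A.

{"fn": "play_rows", "kwargs": {
  "series": [
    [[0, 0.002, -0.04, 0, 0, 0, 0.95], [0, 0, -0.04, 0, 0, 0, 0.95], [0, 0, -0.035, 0, 0, 0, 0.95], [0, 0, -0.02, 0, 0, 0, 0.95], [0, 0, -0.01, 0, 0, 0, 0.95], [0, 0, -0.001, 0, 0, 0, 0.95], [0, 0, 0, 0, 0, 0, 0.6], [0, 0, 0, 0, 0, 0, 0.6], [0, 0, 0, 0, 0, 0, 0.6], [0, 0, 0, 0, 0, 0, 0.6]]
  ]
}}

```text
time: 11.85
tool_pos: [0.4439, 0.3312, 0.0034]
tool_rot: [0.001, 0.731, 0.682, 0.002]
contact_force: [0.3, -2.2, 6.5]
gripper_width: 0.699
grasp_force: 66.0
```

{"fn": "play_rows", "kwargs": {
  "series": [
    [[0, 0, 0.03, 0, 0, 0, 0.6], [0, 0, 0.05, 0, 0, 0, 0.6], [0, 0, 0.05, 0, 0, 0, 0.6], [0.017, -0.036, 0, 0, 0, 2.1, 0.6], [0.02, -0.042, 0, 0, 0, 2.1, 0.6], [0.021, -0.045, 0, 0, 0, 0, 0.6], [0.021, -0.045, 0, 0, 0, 0, 0.6], [0.021, -0.045, 0, 0, 0, 0, 0.6], [0.021, -0.045, 0, 0, 0, 0, 0.6], [0.02, -0.0435, 0, 0, 0, 0, 0.6]]
  ]
}}

```text
time: 12.85
tool_pos: [0.5832, 0.0271, 0.1305]
tool_rot: [-0.0, 0.706, 0.708, -0.0]
contact_force: [0.3, 0.9, -2.7]
gripper_width: 0.695
grasp_force: 67.1
```

{"fn": "play_rows", "kwargs": {
  "series": [
    [[0, 0, -0.03, 0, 0, 0, 0.6], [0, 0, -0.015, 0, 0, 0, 0.6], [0, 0, 0, 0, 0, 0, 0.6], [0, 0, 0, 0, 0, 0, 0.6]]
  ]
}}

```text
time: 13.25
tool_pos: [0.5821, 0.0301, 0.0854]
tool_rot: [-0.001, 0.705, 0.709, -0.001]
contact_force: [0.4, -0.2, -2.6]
gripper_width: 0.696
grasp_force: 67.1
```

```bash
python3 - <<'E'
from h import *
s=manip.state();print(s["tool_pos"],s["tool_rot"],s["gripper_width"],s["contact_force"])
S=grab("scene")
cv2.imwrite("pics/e2.png",cv2.resize(S["frame"][220:350,240:410],None,fx=4,fy=4,interpolation=2))
E
```

```text
[0.58213358 0.0300831  0.08536879] [-7.91319280e-04  7.05174592e-01  7.09033001e-01 -6.10465491e-04] 0.695957197769405 [ 0.37771508 -0.22904864 -2.62577925]
```

View pics/e2.png

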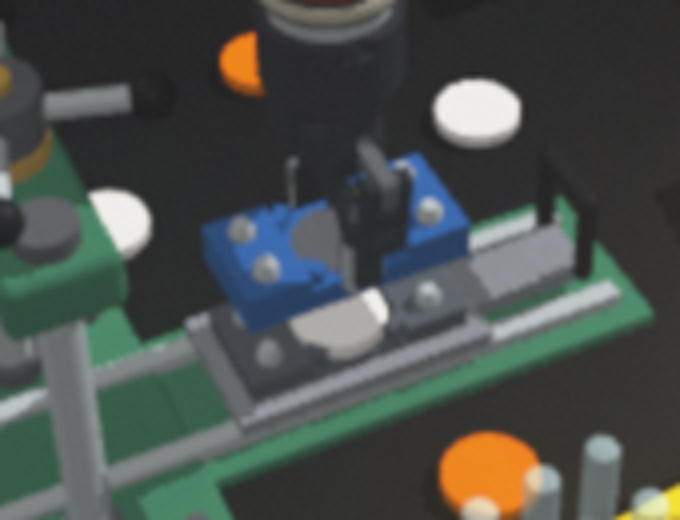

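Plate A is held above the base, aligned with the studs. Lowering.

{"fn": "play_rows", "kwargs": {
  "series": [
    [[0.003, -0.0005, -0.015, 0, 0, 0, 0.6], [0, 0, -0.01, 0, 0, 0, 0.6], [0, 0, 0, 0, 0, 0, 0.6]]
  ]
}}

```text
time: 13.6
tool_pos: [0.5845, 0.029, 0.0588]
tool_rot: [-0.002, 0.706, 0.709, -0.001]
contact_force: [-0.5, 0.5, -2.7]
gripper_width: 0.698
grasp_force: 67.0
```

{"fn": "play_rows", "kwargs": {
  "series": [
    [[0, 0, -0.003, 0, 0, 0, 0.6], [0, 0, -0.003, 0, 0, 0, 0.6], [0, 0, 0, 0, 0, 0, 0.6]]
  ]
}}

```text
time: 13.9
tool_pos: [0.586, 0.0285, 0.0549]
tool_rot: [-0.0, 0.706, 0.708, -0.0]
contact_force: [-0.9, -0.7, -2.7]
gripper_width: 0.697
grasp_force: 67.0
```

{"fn": "play_rows", "kwargs": {
  "series": [
    [[0, 0, -0.003, 0, 0, 0, 0.6], [0, 0, 0, 0, 0, 0, 0.6]]
  ]
}}

```text
time: 14.1
tool_pos: [0.5861, 0.0284, 0.0521]
tool_rot: [-0.0, 0.706, 0.708, -0.0]
contact_force: [-0.2, -1.0, -3.0]
gripper_width: 0.698
grasp_force: 67.1
```

{"fn": "play_rows", "kwargs": {
  "series": [
    [[0, 0, -0.003, 0, 0, 0, 0.6], [0, 0, 0, 0, 0, 0, 0.6]]
  ]
}}

```text
time: 14.3
tool_pos: [0.5859, 0.0282, 0.0496]
tool_rot: [-0.0, 0.706, 0.709, -0.001]
contact_force: [-4.1, -1.1, 3.5]
gripper_width: 0.697
grasp_force: 67.7
```

{"fn": "play_rows", "kwargs": {
  "series": [
    [[0, 0, -0.002, 0, 0, 0, 0.6], [0, 0, 0, 0, 0, 0, 0.6]]
  ]
}}

```text
time: 14.5
tool_pos: [0.5859, 0.0282, 0.0487]
tool_rot: [-0.0, 0.706, 0.709, -0.001]
contact_force: [-7.8, -1.7, 9.6]
gripper_width: 0.702
grasp_force: 68.4
```

{"fn": "play_rows", "kwargs": {
  "series": [
    [[-0.001, 0, -0.002, 0, 0, 0, 0.6], [-0.0005, 0, -0.002, 0, 0, 0, 0.6], [0, 0, 0, 0, 0, 0, 0.6]]
  ]
}}

```text
time: 14.8
tool_pos: [0.5859, 0.0282, 0.0473]
tool_rot: [0.001, 0.706, 0.709, 0.0]
contact_force: [-11.4, -1.3, 17.9]
gripper_width: 0.701
grasp_force: 69.4
```

{"fn": "play_rows", "kwargs": {
  "series": [
    [[0, 0, -0.002, 0, 0, 0, 0.6], [0, 0, 0, 0, 0, 0, 0.6]]
  ]
}}

```text
time: 15.0
tool_pos: [0.5859, 0.0282, 0.0472]
tool_rot: [0.0, 0.706, 0.709, -0.0]
contact_force: [-15.7, -0.9, 29.5]
gripper_width: 0.697
grasp_force: 70.6
```

Plate A is home: z stayed firm at 0.047 under about 30 N. Releasing and going to disc (0.4377, 0.1956).

{"fn": "play_rows", "kwargs": {
  "series": [
    [[0, 0, 0.007, 0, 0, 0, 0.85], [0, 0, 0, 0, 0, 0, 0.85], [0, 0, 0.04, 0, 0, 0, 0.85], [0, 0, 0.045, 0, 0, 0, 0.82], [-0.028, 0.03, 0.02, 0, 0, 0, 0.82], [-0.03, 0.034, 0, 0, 0, 0, 0.82], [-0.03, 0.034, 0, 0, 0, 0, 0.82], [-0.03, 0.034, 0, 0, 0, 0, 0.82], [-0.03, 0.035, -0.03, 0, 0, 0, 0.82], [0, 0, -0.04, 0, 0, 0, 0.82]]
  ]
}}

```text
time: 16.0
tool_pos: [0.4394, 0.1961, 0.0878]
tool_rot: [0.001, 0.704, 0.71, 0.004]
contact_force: [0.2, 0.1, -0.7]
gripper_width: 0.822
grasp_force: 0.0
```

{"fn": "play_rows", "kwargs": {
  "series": [
    [[0, 0, 0, 0, 0, 0, 0.82], [0, 0, 0, 0, 0, 0, 0.82]]
  ]
}}

```text
time: 16.2
tool_pos: [0.4392, 0.1922, 0.0856]
tool_rot: [-0.0, 0.706, 0.708, -0.001]
contact_force: [1.0, -0.4, 0.5]
gripper_width: 0.818
grasp_force: 0.0
```

```bash
cat > chk.py <<'E'
from h import *
def studs(f,lo=.03):
    pass
s=manip.state();print(s["tool_pos"].round(4),s["tool_rot"].round(3),s["gripper_width"])
for n in("top","scene"):
    f=grab(n);M=masks(f)
    for k,z in dict(blue=.024,white=.0096,red=.02).items():
        for c,st,m in blobs(M[k],120,2500):
            p=ray(f,c,z)[0,:2]*1000
            if 380<p[0]<640 and -450<p[1]<420: print(n,k,p.round(1),st[2:],rectw(f,m,z)[[0,1,4]])
E
python3 chk.py
```

```text
[0.4392 0.1922 0.0856] [-0.     0.706  0.708 -0.001] 0.8178343114714777
top blue [ 580.  -377.4] [  63   39 1145] [ 580.3 -377.2   10.9]
top blue [590.4  25.8] [  58   29 1048] [ 5.911e+02  2.600e+01 -2.000e-01]
top blue [ 442.7 -369.7] [  61   30 1187] [ 441.8 -367.5   -1.6]
top white [ 614.6 -126.7] [ 38  32 401] [ 620.5 -125.4  -45.8]
top white [ 553.3 -104.7] [ 34   6 148] [ 553.2 -102.8    0.6]
top white [552.3 146.7] [ 36   5 154] [551.6 144.8  -1.6]
top white [426.7 -57.3] [ 21  21 345] [426.1 -57.2  -1.6]
top red [582.1 340. ] [  59   33 1390] [583.3 341.4  -9.8]
scene blue [561.5  39.9] [  66   44 1139] [5.565e+02 4.440e+01 1.000e-01]
scene blue [ 459.9 -367.3] [  67   45 1268] [ 453.3 -365.4   -2.5]
scene blue [ 595.8 -376.9] [  76   60 1564] [ 590.7 -374.8   10.4]
scene white [438.3 197. ] [ 21  15 245] [438.2 197.2  63. ]
scene white [ 543.6 -164.8] [ 31  14 122] [ 543.6 -164.1    0.6]
scene red [585.8 338.1] [ 56  27 911] [586.1 340.9  -9.6]
```

{"fn": "play_rows", "kwargs": {
  "series": [
    [[-0.0015, 0.0034, -0.035, 0, 0, 0, 0.82], [0, 0, -0.03, 0, 0, 0, 0.82], [0, 0, -0.015, 0, 0, 0, 0.82], [0, 0, -0.006, 0, 0, 0, 0.82], [0, 0, 0, 0, 0, 0, 0.5], [0, 0, 0, 0, 0, 0, 0.5], [0, 0, 0, 0, 0, 0, 0.5], [0, 0, 0, 0, 0, 0, 0.5]]
  ]
}}

```text
time: 17.1
tool_pos: [0.4399, 0.1961, 0.0019]
tool_rot: [0.001, 0.706, 0.708, 0.002]
contact_force: [1.0, -0.9, 4.7]
gripper_width: 0.593
grasp_force: 62.8
```

{"fn": "play_rows", "kwargs": {
  "series": [
    [[0, 0, 0.03, 0, 0, 0, 0.5], [0, 0, 0.045, 0, 0, 0, 0.5], [0, 0, 0.045, 0, 0, 0, 0.5], [0.03, -0.034, 0, 0, 0, 0, 0.5], [0.03, -0.034, 0, 0, 0, 0, 0.5], [0.03, -0.034, 0, 0, 0, 0, 0.5], [0.03, -0.034, 0, 0, 0, 0, 0.5], [0.028, -0.031, 0, 0, 0, 0, 0.5], [0, 0, -0.035, 0, 0, 0, 0.5], [0, 0, 0, 0, 0, 0, 0.5]]
  ]
}}

```text
time: 18.1
tool_pos: [0.583, 0.028, 0.0805]
tool_rot: [-0.003, 0.706, 0.708, -0.003]
contact_force: [-1.3, -0.3, -1.4]
gripper_width: 0.591
grasp_force: 62.5
```

{"fn": "play_rows", "kwargs": {
  "series": [
    [[0, 0, 0, 0, 0, 0, 0.5], [0, 0, 0, 0, 0, 0, 0.5]]
  ]
}}

```text
time: 18.3
tool_pos: [0.5861, 0.0294, 0.0861]
tool_rot: [0.001, 0.705, 0.709, 0.0]
contact_force: [-0.4, -0.2, -1.0]
gripper_width: 0.588
grasp_force: 62.5
```

{"fn": "play_rows", "kwargs": {
  "series": [
    [[0, -0.0005, -0.012, 0, 0, 0, 0.5], [0, 0, -0.005, 0, 0, 0, 0.5], [0, 0, -0.002, 0, 0, 0, 0.5], [0, 0, -0.002, 0, 0, 0, 0.5], [0, 0, 0, 0, 0, 0, 0.5]]
  ]
}}

```text
time: 18.8
tool_pos: [0.5857, 0.0283, 0.0636]
tool_rot: [-0.0, 0.706, 0.709, -0.0]
contact_force: [0.1, -0.3, -0.6]
gripper_width: 0.588
grasp_force: 62.5
```

{"fn": "play_rows", "kwargs": {
  "series": [
    [[0, 0, -0.002, 0, 0, 0, 0.5], [0, 0, 0, 0, 0, 0, 0.5]]
  ]
}}

```text
time: 19.0
tool_pos: [0.5859, 0.0283, 0.0618]
tool_rot: [-0.0, 0.706, 0.708, -0.0]
contact_force: [0.1, -0.2, -0.4]
gripper_width: 0.589
grasp_force: 62.5
```

Straight in. Going down to the floor.

{"fn": "play_rows", "kwargs": {
  "series": [
    [[0, 0, -0.003, 0, 0, 0, 0.5], [0, 0, -0.001, 0, 0, 0, 0.5], [0, 0, 0, 0, 0, 0, 0.5]]
  ]
}}

```text
time: 19.3
tool_pos: [0.5865, 0.0282, 0.0598]
tool_rot: [0.0, 0.706, 0.709, 0.0]
contact_force: [-4.1, 0.1, 8.6]
gripper_width: 0.592
grasp_force: 63.7
```

{"fn": "play_rows", "kwargs": {
  "series": [
    [[0, 0, -0.001, 0, 0, 0, 0.5], [0, 0, 0, 0, 0, 0, 0.5]]
  ]
}}

```text
time: 19.5
tool_pos: [0.5865, 0.0282, 0.0598]
tool_rot: [0.0, 0.706, 0.709, -0.0]
contact_force: [-7.0, 0.1, 14.2]
gripper_width: 0.592
grasp_force: 64.3
```

{"fn": "play_rows", "kwargs": {
  "series": [
    [[0, 0, 0.004, 0, 0, 0, 0.85], [0, 0, 0, 0, 0, 0, 0.85], [0, 0, 0.045, 0, 0, 0, 0.9], [-0.02, 0, 0.045, 0, 0, 0, 0.95], [-0.04, 0, 0, 0, 0, 0, 0.95], [-0.04, 0, 0, 0, 0, 0, 0.95], [-0.04, -0.02, 0, 0, 0, 0, 0.95], [-0.035, -0.03, 0, 0, 0, 0, 0.95], [0, -0.045, 0, 0, 0, 0, 0.95], [0, -0.045, 0, 0, 0, 0, 0.95]]
  ]
}}

```text
time: 20.5
tool_pos: [0.4098, -0.1125, 0.1507]
tool_rot: [0.001, 0.705, 0.709, 0.0]
contact_force: [1.4, 0.3, -0.3]
gripper_width: 0.942
grasp_force: 0.0
```

{"fn": "play_rows", "kwargs": {
  "series": [
    [[0, -0.045, 0, 0, 0, 0, 0.95], [0, -0.045, 0, 0, 0, 0, 0.95], [0, -0.045, 0, 0, 0, 0, 0.95], [0, -0.045, 0, 0, 0, -1.4, 0.95], [0.017, -0.04, 0, 0, 0, -1.4, 0.95], [0.017, -0.034, -0.04, 0, 0, 0, 0.95], [0, 0, 0, 0, 0, 0, 0.95], [0, 0, 0, 0, 0, 0, 0.95]]
  ]
}}

```text
time: 21.3
tool_pos: [0.4423, -0.3619, 0.1122]
tool_rot: [-0.003, 0.723, 0.691, 0.0]
contact_force: [-0.1, 0.3, 0.6]
gripper_width: 0.954
grasp_force: 0.0
```

```bash
python3 chk.py
```

```text
[ 0.4423 -0.3619  0.1122] [-0.003  0.723  0.691  0.   ] 0.9535070711036661
top blue [ 580.1 -377.2] [  63   38 1146] [ 580.9 -377.    10.4]
top blue [589.2  26.2] [ 58  29 875] [ 5.911e+02  2.600e+01 -2.000e-01]
top blue [ 447.6 -341.2] [ 51  30 856] [ 444.4 -353.9   -1.6]
top white [ 614.3 -127.1] [ 36  32 399] [ 618.9 -128.1  -48.7]
top white [594.9  25.9] [ 24  24 472] [594.5  25.5  88.3]
top white [ 553.4 -104.7] [ 34   5 146] [ 554.  -102.8   -1.6]
top white [552.2 146.7] [ 36   5 155] [551.6 144.8  -1.6]
top white [428.6 -56.7] [ 23  23 421] [428.4 -57.3  -1.6]
top red [582. 340.] [  59   33 1387] [583.3 341.4  -9.8]
scene blue [564.   38.5] [ 66  44 982] [5.564e+02 4.440e+01 3.000e-01]
scene blue [ 459.2 -366.5] [  66   45 1289] [ 453.6 -365.1   -2.4]
scene blue [ 595.9 -377. ] [  76   60 1558] [ 590.4 -374.8   10.4]
scene white [430.6 -43.3] [ 15  15 151] [430.3 -41.3  88.7]
scene white [538.   51.6] [ 25  18 364] [537.8  51.7 -26.1]
scene white [ 543.6 -164.8] [ 31  14 122] [ 543.6 -164.1    0.6]
scene red [586.1 337.2] [ 56  28 922] [587.7 340.7  -9.4]
```

{"fn": "play_rows", "kwargs": {
  "series": [
    [[0.0015, -0.0036, -0.04, 0, 0, 0, 0.95], [0, 0, -0.035, 0, 0, 0, 0.95], [0, 0, -0.022, 0, 0, 0, 0.95], [0, 0, -0.012, 0, 0, 0, 0.95], [0, 0, 0, 0, 0, 0, 0.6], [0, 0, 0, 0, 0, 0, 0.6], [0, 0, 0, 0, 0, 0, 0.6], [0, 0, 0, 0, 0, 0, 0.6]]
  ]
}}

```text
time: 22.2
tool_pos: [0.446, -0.367, 0.0082]
tool_rot: [0.002, 0.723, 0.691, 0.0]
contact_force: [-0.9, 2.3, 6.5]
gripper_width: 0.676
grasp_force: 64.5
```

{"fn": "play_rows", "kwargs": {
  "series": [
    [[0, 0, 0, 0, 0, 0, 0.6], [0, 0, 0, 0, 0, 0, 0.6]]
  ]
}}

```text
time: 22.4
tool_pos: [0.446, -0.367, 0.0082]
tool_rot: [0.001, 0.723, 0.691, 0.0]
contact_force: [-2.2, 2.3, 8.6]
gripper_width: 0.675
grasp_force: 65.2
```

```bash
python3 - <<'E'
from h import *
S=grab("scene")
s=manip.state();print(s["tool_pos"],s["contact_force"],s["ft_torque"])
cv2.imwrite("pics/g1.png",cv2.resize(S["frame"][250:420,60:260],None,fx=3.5,fy=3.5,interpolation=2))
E
```

```text
[ 0.44600608 -0.36702976  0.0081915 ] [-0.69785528  2.10489834  6.15904272] [ 0.52829518  0.36541762 -0.04342877]
```

View pics/g1.png

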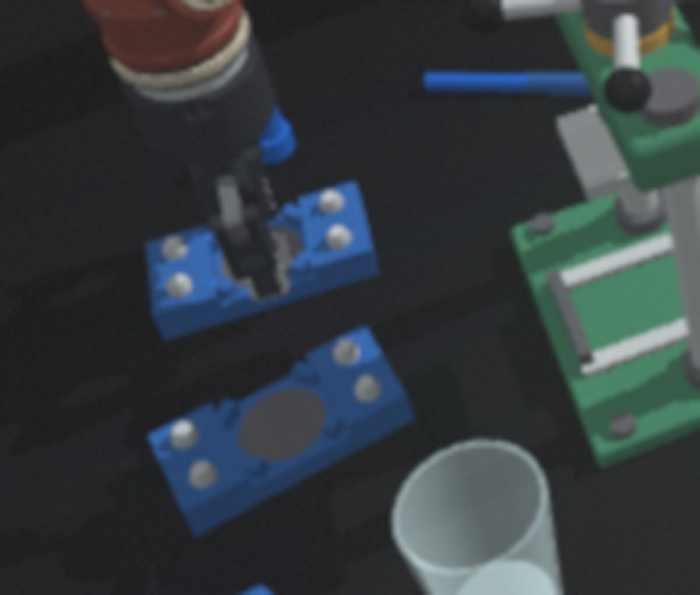

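The near finger seems not to have gone fully down the plate's long side. I'll reopen, lift and regrip lower with a narrower opening.

{"fn": "play_rows", "kwargs": {
  "series": [
    [[0, 0, 0, 0, 0, 0, 0.95], [0, 0, 0, 0, 0, 0, 0.95], [0, 0, 0.04, 0, 0, 0, 0.95], [0, 0, 0, 0, 0, 0, 0.85], [0, 0, 0, 0, 0, 0, 0.85]]
  ]
}}

```text
time: 22.95
tool_pos: [0.4456, -0.3671, 0.0471]
tool_rot: [0.002, 0.723, 0.691, -0.0]
contact_force: [-0.4, 0.0, -0.4]
gripper_width: 0.85
grasp_force: 0.0
```

```bash
python3 - <<'E'
from h import *
S=grab("scene")
s=manip.state();print(s["tool_pos"],s["contact_force"],s["gripper_width"])
def cen(f,p,r=3):
    g=cv2.cvtColor(f["frame"],cv2.COLOR_BGR2GRAY).astype(float); x,y=np.round(p).astype(int)
    w=g[y-r:y+r+1,x-r:x+r+1]; w=np.clip(w-(w.min()+w.max())/2,0,None); Y,X=np.mgrid[y-r:y+r+1,x-r:x+r+1]
    return np.array([(w*X).sum(),(w*Y).sum()])/w.sum()
p=[(60+x/3.5,250+y/3.5) for x,y in[(331,202),(175,247),(339,237),(179,285)]]
q=np.array([cen(S,a) for a in p]);P=ray(S,q,.033);e=(P[0]-P[1]+P[2]-P[3])
print(q.round(1),P.mean(0),np.degrees(np.arctan2(-e[0],e[1])))
EOF=0
E
```

```text
[ 0.44482682 -0.36626465  0.04572687] [ 0.19766678  0.05308991 -0.08388158] 0.8534125156932841
[[154.2 306.1]
 [109.6 319.2]
 [156.4 316. ]
 [110.8 329.7]] [ 0.44952311 -0.36526945  0.033     ] -2.4596577673039772
```

{"fn": "play_rows", "kwargs": {
  "series": [
    [[0.003, 0, -0.02, 0, 0, 0, 0.88], [0, 0, -0.015, 0, 0, 0, 0.88], [0, 0, -0.008, 0, 0, 0, 0.88], [0, 0, -0.004, 0, 0, 0, 0.88], [0, 0, 0, 0, 0, 0, 0.88]]
  ]
}}

```text
time: 23.5
tool_pos: [0.4472, -0.3656, -0.0025]
tool_rot: [-0.001, 0.723, 0.691, -0.0]
contact_force: [0.8, -0.6, -0.0]
gripper_width: 0.875
grasp_force: 0.0
```

{"fn": "play_rows", "kwargs": {
  "series": [
    [[0, 0, 0, 0, 0, 0, 0.6], [0, 0, 0, 0, 0, 0, 0.6], [0, 0, 0, 0, 0, 0, 0.6], [0, 0, 0, 0, 0, 0, 0.6]]
  ]
}}

```text
time: 23.9
tool_pos: [0.4484, -0.3668, -0.0004]
tool_rot: [0.001, 0.723, 0.691, -0.0]
contact_force: [0.2, -0.8, 2.0]
gripper_width: 0.704
grasp_force: 67.1
```

{"fn": "play_rows", "kwargs": {
  "series": [
    [[0, 0, 0.03, 0, 0, 0, 0.6], [0, 0, 0.045, 0, 0, 0, 0.6], [-0.019, 0.02, 0.045, 0, 0, 1.4, 0.6], [-0.019, 0.04, 0.025, 0, 0, 1.4, 0.6], [0, 0.042, 0, 0, 0, 0, 0.6], [0, 0.042, 0, 0, 0, 0, 0.6], [0, 0.042, 0, 0, 0, 0, 0.6], [0, 0.042, 0, 0, 0, 0, 0.6], [0, 0.042, 0, 0, 0, 0, 0.6], [0, 0.042, 0, 0, 0, 0, 0.6]]
  ]
}}

```text
time: 24.9
tool_pos: [0.4102, -0.0541, 0.1402]
tool_rot: [-0.0, 0.706, 0.708, -0.0]
contact_force: [1.1, -0.0, -2.7]
gripper_width: 0.703
grasp_force: 66.5
```

{"fn": "play_rows", "kwargs": {
  "series": [
    [[0, 0.042, 0, 0, 0, 0, 0.6], [0.036, 0.041, 0, 0, 0, 0, 0.6], [0.04, 0, 0, 0, 0, 0, 0.6], [0.04, 0, 0, 0, 0, 0, 0.6], [0.04, 0, 0, 0, 0, 0, 0.6], [0.02, 0, 0, 0, 0, 0, 0.6], [0, 0, -0.02, 0, 0, 0, 0.6], [0, 0, -0.02, 0, 0, 0, 0.6], [0, 0, 0, 0, 0, 0, 0.6], [0, 0, 0, 0, 0, 0, 0.6]]
  ]
}}

```text
time: 25.9
tool_pos: [0.5832, 0.0238, 0.1]
tool_rot: [-0.001, 0.706, 0.708, -0.001]
contact_force: [-0.2, -0.3, -2.2]
gripper_width: 0.704
grasp_force: 66.5
```

{"fn": "play_rows", "kwargs": {
  "series": [
    [[0.0025, 0.0045, -0.01, 0, 0, 0, 0.6], [0, 0, -0.008, 0, 0, 0, 0.6], [0, 0, 0, 0, 0, 0, 0.6], [0, 0, 0, 0, 0, 0, 0.6]]
  ]
}}

```text
time: 26.3
tool_pos: [0.5864, 0.0283, 0.0826]
tool_rot: [-0.0, 0.706, 0.709, -0.0]
contact_force: [0.1, -0.2, -3.0]
gripper_width: 0.704
grasp_force: 66.5
```

{"fn": "play_rows", "kwargs": {
  "series": [
    [[0, 0, -0.004, 0, 0, 0, 0.6], [0, 0, -0.003, 0, 0, 0, 0.6], [0, 0, 0, 0, 0, 0, 0.6]]
  ]
}}

```text
time: 26.6
tool_pos: [0.5869, 0.0281, 0.0764]
tool_rot: [0.0, 0.706, 0.708, 0.0]
contact_force: [-0.2, -1.0, 0.5]
gripper_width: 0.703
grasp_force: 66.9
```

{"fn": "play_rows", "kwargs": {
  "series": [
    [[-0.0005, 0, -0.002, 0, 0, 0, 0.6], [0, 0, 0, 0, 0, 0, 0.6]]
  ]
}}

```text
time: 26.8
tool_pos: [0.5871, 0.0281, 0.076]
tool_rot: [0.001, 0.706, 0.709, 0.001]
contact_force: [-3.4, 0.1, 6.9]
gripper_width: 0.699
grasp_force: 67.7
```

{"fn": "play_rows", "kwargs": {
  "series": [
    [[0, 0, -0.002, 0, 0, 0, 0.6], [0, 0, 0, 0, 0, 0, 0.6]]
  ]
}}

```text
time: 27.0
tool_pos: [0.5873, 0.0281, 0.0757]
tool_rot: [0.001, 0.706, 0.709, 0.0]
contact_force: [-7.3, -0.2, 15.2]
gripper_width: 0.702
grasp_force: 68.5
```

{"fn": "play_rows", "kwargs": {
  "series": [
    [[0, 0, 0.008, 0, 0, 0, 0.6], [0, 0, 0, 0, 0, 0, 0.6], [0, 0, 0, 0, 0, 0, 0.6]]
  ]
}}

```text
time: 27.3
tool_pos: [0.5858, 0.0282, 0.0794]
tool_rot: [-0.0, 0.706, 0.708, -0.0]
contact_force: [0.7, 0.1, -2.9]
gripper_width: 0.705
grasp_force: 66.6
```

```bash
python3 - <<'E'
from h import *
S=grab("scene");s=manip.state();p=s["tool_pos"];print(p,s["tool_rot"])
g=cv2.cvtColor(S["frame"],cv2.COLOR_BGR2GRAY).astype(float)
def cen(p,r=3):
    x,y=np.round(p).astype(int)
    w=g[y-r:y+r+1,x-r:x+r+1]; w=np.clip(w-(w.min()+w.max())/2,0,None); Y,X=np.mgrid[y-r:y+r+1,x-r:x+r+1]
    return np.array([(w*X).sum(),(w*Y).sum()])/w.sum()
X=[p+[a*.016,b*.048,.033] for a in(-1,1) for b in(-1,1)]
q=proj(S,X); print(q.round(1)); c=np.array([cen(a) for a in q]);print((c-q).round(1)); print((ray(S,c,p[2]+.033)-np.array(X)).round(4)*1000)
cv2.imwrite("pics/k1.png",cv2.resize(S["frame"][220:340,260:400],None,fx=5,fy=5,interpolation=2))
E
```

```text
[0.58558619 0.02819906 0.07904044] [-4.05138281e-04  7.05739903e-01  7.08470820e-01 -3.51378209e-04]
[[298.6 277.3]
 [339.2 263.6]
 [304.6 287.1]
 [345.8 272.9]]
[[ 0.1  1.3]
 [-0.4  0.2]
 [-0.4  1.2]
 [ 0.2  0.5]]
[[ 3.7 -1.3  0. ]
 [ 0.3 -1.   0. ]
 [ 2.7 -2.   0. ]
 [ 1.4 -0.3  0. ]]
```

View pics/k1.png

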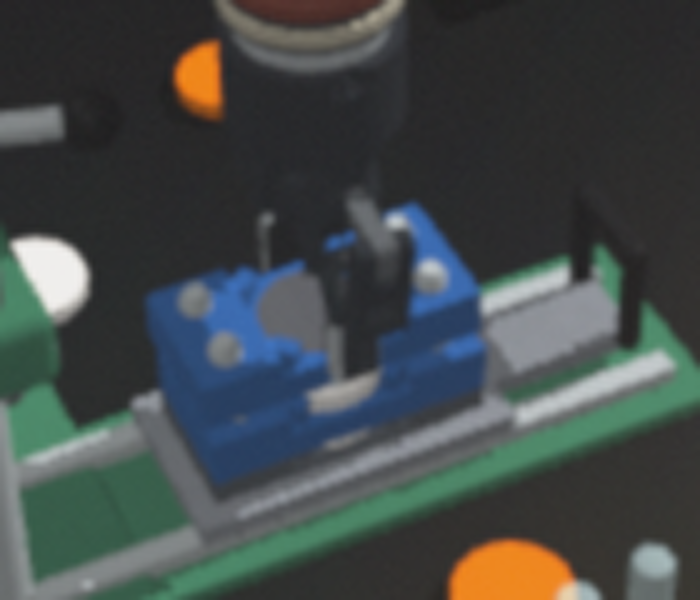

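The held plate sits about 2 mm too far toward -y (upper plate shifted left in the view). Shifting +2 mm and trying again.

{"fn": "play_rows", "kwargs": {
  "series": [
    [[0, 0.002, -0.003, 0, 0, 0, 0.6], [0, 0, -0.002, 0, 0, 0, 0.6], [0, 0, 0, 0, 0, 0, 0.6]]
  ]
}}

```text
time: 27.65
tool_pos: [0.5854, 0.0303, 0.0737]
tool_rot: [-0.001, 0.706, 0.709, -0.001]
contact_force: [-0.4, -1.5, -1.8]
gripper_width: 0.706
grasp_force: 66.6
```

{"fn": "play_rows", "kwargs": {
  "series": [
    [[0, 0, -0.002, 0, 0, 0, 0.6], [0, 0, 0, 0, 0, 0, 0.6]]
  ]
}}

```text
time: 27.85
tool_pos: [0.5862, 0.0305, 0.0727]
tool_rot: [-0.0, 0.706, 0.708, 0.0]
contact_force: [0.4, 1.3, -2.5]
gripper_width: 0.702
grasp_force: 66.6
```

Now it is entering. Pressing on.

{"fn": "play_rows", "kwargs": {
  "series": [
    [[0, 0, -0.002, 0, 0, 0, 0.6], [0, 0, -0.002, 0, 0, 0, 0.6], [0, 0, 0, 0, 0, 0, 0.6]]
  ]
}}

```text
time: 28.15
tool_pos: [0.5867, 0.0305, 0.0696]
tool_rot: [0.0, 0.706, 0.709, 0.001]
contact_force: [-0.9, 2.4, 2.8]
gripper_width: 0.704
grasp_force: 67.1
```

{"fn": "play_rows", "kwargs": {
  "series": [
    [[0, 0, -0.002, 0, 0, 0, 0.6], [0, 0, -0.002, 0, 0, 0, 0.6], [0, 0, 0, 0, 0, 0, 0.6]]
  ]
}}

```text
time: 28.45
tool_pos: [0.5869, 0.0303, 0.0677]
tool_rot: [0.0, 0.706, 0.709, 0.0]
contact_force: [-6.5, 3.2, 14.0]
gripper_width: 0.706
grasp_force: 68.4
```

{"fn": "play_rows", "kwargs": {
  "series": [
    [[0, 0, -0.002, 0, 0, 0, 0.6], [0, 0, 0, 0, 0, 0, 0.6]]
  ]
}}

```text
time: 28.65
tool_pos: [0.587, 0.0302, 0.0675]
tool_rot: [0.0, 0.706, 0.709, -0.0]
contact_force: [-11.1, 2.8, 22.6]
gripper_width: 0.705
grasp_force: 69.3
```

{"fn": "play_rows", "kwargs": {
  "series": [
    [[-0.001, 0, -0.003, 0, 0, 0, 0.6], [0, 0, 0, 0, 0, 0, 0.6]]
  ]
}}

```text
time: 28.85
tool_pos: [0.587, 0.0301, 0.0674]
tool_rot: [0.001, 0.706, 0.709, 0.0]
contact_force: [-15.8, 2.9, 36.1]
gripper_width: 0.704
grasp_force: 70.6
```

{"fn": "play_rows", "kwargs": {
  "series": [
    [[0, 0, 0.008, 0, 0, 0, 0.85], [0, 0, 0, 0, 0, 0, 0.85], [0, 0, 0.045, 0, 0, 0, 0.85], [0, 0, 0.02, 0, 0, 0, 0.82], [-0.04, -0.01, 0, 0, 0, 0, 0.82], [-0.04, -0.025, 0, 0, 0, 0, 0.82], [-0.04, -0.025, 0, 0, 0, 0, 0.82], [-0.037, -0.025, -0.03, 0, 0, 0, 0.82], [0, 0, -0.03, 0, 0, 0, 0.82], [0, 0, 0, 0, 0, 0, 0.82]]
  ]
}}

```text
time: 29.85
tool_pos: [0.4262, -0.0527, 0.0701]
tool_rot: [-0.004, 0.706, 0.708, -0.002]
contact_force: [-0.5, -0.4, -0.8]
gripper_width: 0.82
grasp_force: 0.0
```

{"fn": "play_rows", "kwargs": {
  "series": [
    [[0, 0, 0, 0, 0, 0, 0.82], [0, 0, 0, 0, 0, 0, 0.82]]
  ]
}}

```text
time: 30.05
tool_pos: [0.4323, -0.0532, 0.0765]
tool_rot: [0.001, 0.705, 0.709, 0.0]
contact_force: [-0.1, 0.6, -1.1]
gripper_width: 0.819
grasp_force: 0.0
```

```bash
python3 chk.py|grep -v "615\|543\|55[23]"
```

```text
[ 0.4323 -0.0532  0.0765] [0.001 0.705 0.709 0.   ] 0.8190176998905541
top blue [ 580.1 -377.4] [  63   38 1146] [ 580.3 -376.9   10.9]
top blue [593.   24.4] [  59   32 1191] [5.946e+02 2.460e+01 3.000e-01]
top white [ 613.5 -131. ] [ 19  31 345] [ 612.3 -136.9   87.8]
top red [582.1 340. ] [  59   33 1390] [583.3 341.4  -9.8]
scene blue [ 595.9 -376.9] [  76   60 1566] [ 590.7 -374.8   10.4]
scene white [430.5 -43.2] [ 15  15 150] [429.9 -41.2 -88.9]
scene red [586.1 337.3] [ 56  29 925] [587.9 340.5  -9.6]
```

{"fn": "play_rows", "kwargs": {
  "series": [
    [[-0.0025, -0.0025, -0.035, 0, 0, 0, 0.82], [0, 0, -0.025, 0, 0, 0, 0.82], [0, 0, -0.012, 0, 0, 0, 0.82], [0, 0, -0.004, 0, 0, 0, 0.82], [0, 0, 0, 0, 0, 0, 0.82], [0, 0, 0, 0, 0, 0, 0.5], [0, 0, 0, 0, 0, 0, 0.5], [0, 0, 0, 0, 0, 0, 0.5], [0, 0, 0, 0, 0, 0, 0.5]]
  ]
}}

```text
time: 31.05
tool_pos: [0.43, -0.056, 0.0012]
tool_rot: [0.002, 0.706, 0.709, 0.001]
contact_force: [-1.4, 1.0, 5.2]
gripper_width: 0.59
grasp_force: 61.3
```

{"fn": "play_rows", "kwargs": {
  "series": [
    [[0, 0, 0.03, 0, 0, 0, 0.5], [0, 0, 0.045, 0, 0, 0, 0.5], [0, 0, 0.045, 0, 0, 0, 0.5], [0.035, 0.019, 0.015, 0, 0, 0, 0.5], [0.04, 0.022, 0, 0, 0, 0, 0.5], [0.04, 0.022, 0, 0, 0, 0, 0.5], [0.041, 0.021, 0, 0, 0, 0, 0.5], [0, 0, -0.015, 0, 0, 0, 0.5], [0, 0, 0, 0, 0, 0, 0.5], [0, 0, 0, 0, 0, 0, 0.5]]
  ]
}}

```text
time: 32.05
tool_pos: [0.5831, 0.0283, 0.1185]
tool_rot: [-0.001, 0.706, 0.708, -0.001]
contact_force: [0.6, -0.1, -0.2]
gripper_width: 0.59
grasp_force: 62.6
```

{"fn": "play_rows", "kwargs": {
  "series": [
    [[0, 0, 0, 0, 0, 0, 0.5]]
  ]
}}

```text
time: 32.15
tool_pos: [0.5836, 0.0279, 0.1196]
tool_rot: [0.0, 0.706, 0.708, 0.0]
contact_force: [-0.5, 0.5, -0.2]
gripper_width: 0.592
grasp_force: 62.6
```

{"fn": "play_rows", "kwargs": {
  "series": [
    [[0.0022, 0, -0.015, 0, 0, 0, 0.5], [0, 0, -0.01, 0, 0, 0, 0.5], [0, 0, -0.003, 0, 0, 0, 0.5], [0, 0, -0.002, 0, 0, 0, 0.5], [0, 0, 0, 0, 0, 0, 0.5]]
  ]
}}

```text
time: 32.65
tool_pos: [0.5861, 0.0283, 0.0885]
tool_rot: [-0.0, 0.706, 0.708, -0.0]
contact_force: [-0.1, -0.1, 0.0]
gripper_width: 0.6
grasp_force: 62.5
```

{"fn": "play_rows", "kwargs": {
  "series": [
    [[0, 0, -0.002, 0, 0, 0, 0.5], [0, 0, 0, 0, 0, 0, 0.5]]
  ]
}}

```text
time: 32.85
tool_pos: [0.5864, 0.0285, 0.0869]
tool_rot: [-0.0, 0.706, 0.709, -0.0]
contact_force: [0.9, -0.5, -0.1]
gripper_width: 0.597
grasp_force: 62.5
```

{"fn": "play_rows", "kwargs": {
  "series": [
    [[0, 0, -0.003, 0, 0, 0, 0.5], [0, 0, -0.002, 0, 0, 0, 0.5], [0, 0, 0, 0, 0, 0, 0.5]]
  ]
}}

```text
time: 33.15
tool_pos: [0.5867, 0.0285, 0.0832]
tool_rot: [0.0, 0.706, 0.709, 0.0]
contact_force: [-3.1, -1.2, 5.7]
gripper_width: 0.59
grasp_force: 63.2
```

{"fn": "play_rows", "kwargs": {
  "series": [
    [[0, 0, 0.003, 0, 0, 0, 0.85], [0, 0, 0, 0, 0, 0, 0.85], [0, 0, 0.04, 0, 0, 0, 0.85], [-0.02, 0, 0.035, 0, 0, 0, 0.9], [-0.04, 0, 0, 0, 0, 0, 0.9], [-0.04, 0, 0, 0, 0, 0, 0.9], [-0.04, -0.02, 0, 0, 0, 0, 0.9], [-0.037, -0.03, 0, 0, 0, 0, 0.9], [0, -0.045, 0, 0, 0, 0, 0.9], [0, -0.045, 0, 0, 0, 0, 0.9]]
  ]
}}

```text
time: 34.15
tool_pos: [0.4083, -0.1121, 0.1599]
tool_rot: [0.001, 0.705, 0.709, 0.001]
contact_force: [0.8, -0.3, -0.2]
gripper_width: 0.903
grasp_force: 0.0
```

{"fn": "play_rows", "kwargs": {
  "series": [
    [[0, -0.045, 0, 0, 0, 0, 0.9], [0, -0.045, 0, 0, 0, 0, 0.9], [0, -0.045, 0, 0, 0, 2.5, 0.9], [0, -0.045, 0, 0, 0, 4, 0.9], [0.03, -0.045, 0, 0, 0, 4, 0.9], [0.04, -0.035, 0, 0, 0, 0, 0.9], [0.04, -0.0065, 0, 0, 0, 0, 0.9], [0.04, 0, -0.03, 0, 0, 0, 0.9], [0.022, 0, -0.03, 0, 0, 0, 0.9], [0, 0, 0, 0, 0, 0, 0.9]]
  ]
}}

```text
time: 35.15
tool_pos: [0.5762, -0.3698, 0.0929]
tool_rot: [-0.005, 0.637, 0.771, 0.0]
contact_force: [-0.9, 0.3, -0.9]
gripper_width: 0.901
grasp_force: 0.0
```

{"fn": "play_rows", "kwargs": {
  "series": [
    [[0, 0, 0, 0, 0, 0, 0.9], [0, 0, 0, 0, 0, 0, 0.9]]
  ]
}}

```text
time: 35.35
tool_pos: [0.5768, -0.3731, 0.1016]
tool_rot: [0.001, 0.638, 0.77, -0.0]
contact_force: [0.0, 0.9, -0.8]
gripper_width: 0.905
grasp_force: 0.0
```

```bash
python3 chk.py|grep -v "615\|543\|55[23]"
```

```text
[ 0.5768 -0.3731  0.1016] [ 0.001  0.638  0.77  -0.   ] 0.9049642368891948
top blue [592.3  23.8] [  59   32 1012] [5.946e+02 2.460e+01 3.000e-01]
top blue [ 578.9 -345.1] [ 45  36 644] [ 577.8 -362.5   10.5]
top white [ 613.6 -131.1] [ 19  31 344] [ 612.3 -136.9   87.8]
top white [598.6  25.7] [ 24  25 485] [598.1  25.4  88.3]
top red [582.1 340.1] [  59   33 1390] [583.3 341.4  -9.8]
scene blue [555.6  41.2] [  67   52 1451] [5.453e+02 4.940e+01 1.000e-01]
scene blue [ 595.9 -376.8] [  76   60 1559] [ 589.9 -374.7   10.8]
scene white [514.9  62.5] [ 25  18 369] [514.   62.8 -26.1]
scene red [586.  337.6] [ 56  27 920] [586.5 340.9  -9.4]
```

{"fn": "play_rows", "kwargs": {
  "series": [
    [[0.005, -0.005, -0.04, 0, 0, 0, 0.88], [0, 0, -0.035, 0, 0, 0, 0.88], [0, 0, -0.017, 0, 0, 0, 0.88], [0, 0, -0.008, 0, 0, 0, 0.88], [0, 0, -0.003, 0, 0, 0, 0.88], [0, 0, 0, 0, 0, 0, 0.88]]
  ]
}}

```text
time: 36.05
tool_pos: [0.5825, -0.3783, -0.0015]
tool_rot: [0.001, 0.638, 0.77, 0.0]
contact_force: [0.2, 0.2, 1.2]
gripper_width: 0.881
grasp_force: 0.0
```

{"fn": "play_rows", "kwargs": {
  "series": [
    [[0, 0, 0, 0, 0, 0, 0.6], [0, 0, 0, 0, 0, 0, 0.6], [0, 0, 0, 0, 0, 0, 0.6], [0, 0, 0, 0, 0, 0, 0.6]]
  ]
}}

```text
time: 36.45
tool_pos: [0.5833, -0.3788, -0.0003]
tool_rot: [0.002, 0.638, 0.77, -0.0]
contact_force: [-0.8, 0.2, 6.8]
gripper_width: 0.706
grasp_force: 67.6
```

{"fn": "play_rows", "kwargs": {
  "series": [
    [[0, 0, 0.03, 0, 0, 0, 0.6], [0, 0, 0.045, 0, 0, 0, 0.6], [0, 0, 0.045, 0, 0, 0, 0.6], [-0.04, 0, 0.045, 0, 0, -3.5, 0.6], [-0.045, 0, 0, 0, 0, -3.5, 0.6], [-0.045, 0.01, 0, 0, 0, -3.5, 0.6], [-0.043, 0.025, 0, 0, 0, 0, 0.6], [0, 0.042, 0, 0, 0, 0, 0.6], [0, 0.042, 0, 0, 0, 0, 0.6], [0, 0.042, 0, 0, 0, 0, 0.6]]
  ]
}}

```text
time: 37.45
tool_pos: [0.4146, -0.2151, 0.1539]
tool_rot: [-0.0, 0.706, 0.708, 0.0]
contact_force: [1.1, -0.4, -1.6]
gripper_width: 0.707
grasp_force: 66.7
```

{"fn": "play_rows", "kwargs": {
  "series": [
    [[0, 0.042, 0, 0, 0, 0, 0.6], [0, 0.042, 0, 0, 0, 0, 0.6], [0, 0.042, 0, 0, 0, 0, 0.6], [0, 0.042, 0, 0, 0, 0, 0.6], [0.015, 0.042, 0, 0, 0, 0, 0.6], [0.04, 0.037, 0, 0, 0, 0, 0.6], [0.04, 0, 0, 0, 0, 0, 0.6], [0.04, 0, 0, 0, 0, 0, 0.6], [0.04, 0, 0, 0, 0, 0, 0.6], [0, 0, -0.02, 0, 0, 0, 0.6]]
  ]
}}

```text
time: 38.45
tool_pos: [0.5931, 0.0273, 0.1372]
tool_rot: [0.003, 0.706, 0.709, 0.003]
contact_force: [-0.6, -0.4, -1.5]
gripper_width: 0.702
grasp_force: 66.8
```

{"fn": "play_rows", "kwargs": {
  "series": [
    [[0, 0, -0.02, 0, 0, 0, 0.6], [0, 0, 0, 0, 0, 0, 0.6], [0, 0, 0, 0, 0, 0, 0.6]]
  ]
}}

```text
time: 38.75
tool_pos: [0.5866, 0.0275, 0.1138]
tool_rot: [-0.001, 0.706, 0.709, -0.0]
contact_force: [-0.2, -0.5, -2.4]
gripper_width: 0.704
grasp_force: 66.7
```

```bash
cat > held.py <<'E'
from h import *
S=grab("scene");s=manip.state();p=s["tool_pos"];print(p)
g=cv2.cvtColor(S["frame"],cv2.COLOR_BGR2GRAY).astype(float)
def cen(p,r=3):
    x,y=np.round(p).astype(int)
    w=g[y-r:y+r+1,x-r:x+r+1]; w=np.clip(w-(w.min()+w.max())/2,0,None); Y,X=np.mgrid[y-r:y+r+1,x-r:x+r+1]
    return np.array([(w*X).sum(),(w*Y).sum()])/w.sum()
X=[p+[a*.016,b*.048,.033] for a in(-1,1) for b in(-1,1)]
q=proj(S,X); c=np.array([cen(a) for a in q]); d=ray(S,c,p[2]+.033)-np.array(X); print((d*1000).round(1)); print("scene y",(d.mean(0)+p)[:2].round(4))
E
python3 held.py
```

```text
[0.5873625  0.02741171 0.11503394]
[[ 5.3  0.3  0. ]
 [ 0.3  2.2 -0. ]
 [ 3.9  1.7  0. ]
 [ 1.6  1.9  0. ]]
scene y [0.5901 0.0289]
```

{"fn": "play_rows", "kwargs": {
  "series": [
    [[-0.0008, 0.0003, -0.01, 0, 0, 0, 0.6], [0, 0, -0.004, 0, 0, 0, 0.6], [0, 0, -0.003, 0, 0, 0, 0.6], [0, 0, 0, 0, 0, 0, 0.6]]
  ]
}}

```text
time: 39.2
tool_pos: [0.5862, 0.0275, 0.097]
tool_rot: [-0.0, 0.706, 0.708, -0.0]
contact_force: [-0.3, -0.0, -1.5]
gripper_width: 0.705
grasp_force: 66.9
```

{"fn": "play_rows", "kwargs": {
  "series": [
    [[0, 0, -0.002, 0, 0, 0, 0.6], [0, 0, 0, 0, 0, 0, 0.6]]
  ]
}}

```text
time: 39.4
tool_pos: [0.5869, 0.0272, 0.0958]
tool_rot: [0.001, 0.706, 0.708, 0.0]
contact_force: [-0.9, -2.2, 0.2]
gripper_width: 0.704
grasp_force: 67.0
```

{"fn": "play_rows", "kwargs": {
  "series": [
    [[0, 0, -0.001, 0, 0, 0, 0.6], [0, 0, 0, 0, 0, 0, 0.6]]
  ]
}}

```text
time: 39.6
tool_pos: [0.5871, 0.0273, 0.095]
tool_rot: [0.001, 0.706, 0.708, 0.0]
contact_force: [0.9, -3.8, 0.7]
gripper_width: 0.702
grasp_force: 67.1
```

Entering, with a small y force, so I'll shift -0.5 mm and press home.

{"fn": "play_rows", "kwargs": {
  "series": [
    [[0, -0.0005, -0.002, 0, 0, 0, 0.6], [0, 0, -0.002, 0, 0, 0, 0.6], [0, 0, 0, 0, 0, 0, 0.6]]
  ]
}}

```text
time: 39.9
tool_pos: [0.5876, 0.0273, 0.0924]
tool_rot: [0.001, 0.706, 0.709, 0.001]
contact_force: [-2.0, -1.4, 6.8]
gripper_width: 0.706
grasp_force: 67.9
```

{"fn": "play_rows", "kwargs": {
  "series": [
    [[0, 0, -0.002, 0, 0, 0, 0.6], [0, 0, -0.002, 0, 0, 0, 0.6], [0, 0, 0, 0, 0, 0, 0.6]]
  ]
}}

```text
time: 40.2
tool_pos: [0.5878, 0.0272, 0.0916]
tool_rot: [0.001, 0.706, 0.709, 0.001]
contact_force: [-11.3, -1.9, 23.4]
gripper_width: 0.707
grasp_force: 69.5
```

{"fn": "play_rows", "kwargs": {
  "series": [
    [[-0.001, 0, -0.003, 0, 0, 0, 0.6], [0, 0, 0, 0, 0, 0, 0.6]]
  ]
}}

```text
time: 40.4
tool_pos: [0.5879, 0.0272, 0.0915]
tool_rot: [0.001, 0.706, 0.709, 0.001]
contact_force: [-13.5, -1.2, 34.3]
gripper_width: 0.703
grasp_force: 70.8
```

Plate B is home (three layers, discs in). Next the cover at about (0.585, 0.342), yaw -9.6°.

{"fn": "play_rows", "kwargs": {
  "series": [
    [[0, 0, 0.008, 0, 0, 0, 0.85], [0, 0, 0, 0, 0, 0, 0.85], [0, 0, 0.045, 0, 0, 0, 0.88], [0, 0, 0.02, 0, 0, 0, 0.88], [0, 0.04, 0, 0, 0, -5, 0.88], [0, 0.045, 0, 0, 0, -4.8, 0.88], [0, 0.045, 0, 0, 0, 0, 0.88], [0, 0.045, 0, 0, 0, 0, 0.88], [0, 0.045, 0, 0, 0, 0, 0.88], [0, 0.045, 0, 0, 0, 0, 0.88]]
  ]
}}

```text
time: 41.4
tool_pos: [0.5845, 0.2942, 0.1547]
tool_rot: [-0.001, 0.764, 0.646, -0.001]
contact_force: [0.5, -0.8, 0.0]
gripper_width: 0.882
grasp_force: 0.0
```

{"fn": "play_rows", "kwargs": {
  "series": [
    [[0, 0.045, 0, 0, 0, 0, 0.88], [0, 0.005, -0.04, 0, 0, 0, 0.88], [0, 0, -0.04, 0, 0, 0, 0.88], [0, 0, 0, 0, 0, 0, 0.88], [0, 0, 0, 0, 0, 0, 0.88], [0, 0, 0, 0, 0, 0, 0.88]]
  ]
}}

```text
time: 42.0
tool_pos: [0.5868, 0.3426, 0.0787]
tool_rot: [0.0, 0.764, 0.645, 0.002]
contact_force: [0.3, 1.5, 0.6]
gripper_width: 0.881
grasp_force: 0.0
```

```bash
python3 - <<'E'
from h import *
s=manip.state();print(s["tool_pos"],s["tool_rot"])
for n in("top","scene"):
    f=grab(n)
    for c,st,m in blobs(masks(f)["red"],120,2500): print(n,(ray(f,c,.02)[0]*1000).round(1),st[4],rectw(f,m,.02))
f=grab("top")
for c,st,m in blobs(masks(f)["blue"],500,2500): print((ray(f,c,.116)[0]*1000).round(1),st[4],rectw(f,m,.116))
E
```

```text
[0.58683924 0.3425741  0.07865768] [3.36989752e-04 7.63809731e-01 6.45439237e-01 1.66492680e-03]
top [811.2 274.5  20. ] 150 [811.7 275.3  37.1  30.9 -64.9]
top [579.6 306.5  20. ] 651 [577.4 312.9  76.6  63.5  -8. ]
scene [586.7 335.   20. ] 898 [588.  340.1 134.9  72.7  -8.4]
scene [652.6 366.1  20. ] 128 [651.8 368.1  34.7  40.9  53.8]
[583.1  26.3 116. ] 1318 [ 5.857e+02  2.660e+01  1.285e+02  7.230e+01 -1.000e-01]
```

{"fn": "play_rows", "kwargs": {
  "series": [
    [[-0.0015, 0, -0.035, 0, 0, 0, 0.88], [0, 0, -0.025, 0, 0, 0, 0.88], [0, 0, -0.014, 0, 0, 0, 0.88], [0, 0, -0.005, 0, 0, 0, 0.88], [0, 0, 0, 0, 0, 0, 0.88]]
  ]
}}

```text
time: 42.65
tool_pos: [0.5843, 0.3422, -0.0023]
tool_rot: [0.0, 0.764, 0.646, 0.0]
contact_force: [0.1, 0.4, 0.4]
gripper_width: 0.878
grasp_force: 0.0
```

{"fn": "play_rows", "kwargs": {
  "series": [
    [[0, 0, 0, 0, 0, 0, 0.6], [0, 0, 0, 0, 0, 0, 0.6], [0, 0, 0, 0, 0, 0, 0.6], [0, 0, 0, 0, 0, 0, 0.6]]
  ]
}}

```text
time: 43.05
tool_pos: [0.5856, 0.3429, -0.0004]
tool_rot: [0.0, 0.764, 0.646, 0.002]
contact_force: [0.6, 0.6, 5.9]
gripper_width: 0.708
grasp_force: 69.9
```

{"fn": "play_rows", "kwargs": {
  "series": [
    [[0, 0, 0.03, 0, 0, 0, 0.6], [0, 0, 0.045, 0, 0, 0, 0.6], [0, 0, 0.045, 0, 0, 0, 0.6], [0, 0, 0.045, 0, 0, 5, 0.6], [0, -0.035, 0, 0, 0, 4.8, 0.6], [0, -0.04, 0, 0, 0, 0, 0.6], [0, -0.04, 0, 0, 0, 0, 0.6], [0, -0.04, 0, 0, 0, 0, 0.6], [0, -0.04, 0, 0, 0, 0, 0.6], [0, -0.04, 0, 0, 0, 0, 0.6]]
  ]
}}

```text
time: 44.05
tool_pos: [0.583, 0.1056, 0.1614]
tool_rot: [-0.0, 0.706, 0.709, -0.001]
contact_force: [1.3, 0.1, -2.5]
gripper_width: 0.709
grasp_force: 69.0
```

{"fn": "play_rows", "kwargs": {
  "series": [
    [[0, -0.04, 0, 0, 0, 0, 0.6], [0.001, -0.038, 0, 0, 0, 0, 0.6], [0, 0, -0.02, 0, 0, 0, 0.6], [0, 0, 0, 0, 0, 0, 0.6], [0, 0, 0, 0, 0, 0, 0.6]]
  ]
}}

```text
time: 44.55
tool_pos: [0.5839, 0.0295, 0.1412]
tool_rot: [-0.001, 0.706, 0.709, -0.001]
contact_force: [0.7, -0.1, -0.8]
gripper_width: 0.712
grasp_force: 68.8
```

```bash
python3 - <<'E'
from h import *
s=manip.state();p=s["tool_pos"];print(p,s["tool_rot"],s["gripper_width"])
S=grab("scene");cv2.imwrite("pics/m1.png",cv2.resize(S["frame"][200:330,260:400],None,fx=4.5,fy=4.5,interpolation=2))
f=S
for c,st,m in blobs(masks(f)["red"],120,2500): print((ray(f,c,p[2]+.02)[0]*1000).round(1),st,rectw(f,m,p[2]+.02))
E
```

```text
[0.58390273 0.02952479 0.14117178] [-0.00112045  0.70563582  0.70857331 -0.00083928] 0.7121582491725735
[604.8  77.7 161.2] [337 240  21  30 313] [601.6  83.   39.4  91.5  54.2]
[591.7  -4.1 161.2] [290 248  35  35 795] [592.6  -0.9  77.7  75.6 -89.3]
```

View pics/m1.png

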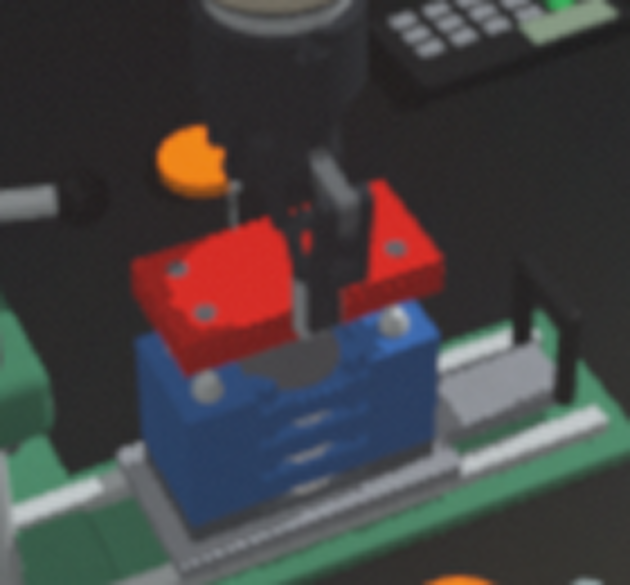

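All three layers are closed flat, the top recess is empty as planned, and the cover is lined up (edges 133/443 against 137/440 on the plate). Lowering.

{"fn": "play_rows", "kwargs": {
  "series": [
    [[0.0025, 0, -0.012, 0, 0, 0, 0.6], [0, 0, -0.004, 0, 0, 0, 0.6], [0, 0, -0.003, 0, 0, 0, 0.6], [0, 0, 0, 0, 0, 0, 0.6]]
  ]
}}

```text
time: 45.0
tool_pos: [0.5876, 0.0298, 0.1243]
tool_rot: [-0.0, 0.705, 0.709, 0.0]
contact_force: [-3.3, 1.3, 2.2]
gripper_width: 0.704
grasp_force: 69.5
```

{"fn": "play_rows", "kwargs": {
  "series": [
    [[0, 0, -0.002, 0, 0, 0, 0.6], [0, 0, 0, 0, 0, 0, 0.6]]
  ]
}}

```text
time: 45.2
tool_pos: [0.5878, 0.0298, 0.1239]
tool_rot: [-0.0, 0.705, 0.709, 0.0]
contact_force: [-6.6, 2.2, 10.2]
gripper_width: 0.712
grasp_force: 70.5
```

{"fn": "play_rows", "kwargs": {
  "series": [
    [[0, 0, -0.001, 0, 0, 0, 0.6], [0, 0, 0, 0, 0, 0, 0.6]]
  ]
}}

```text
time: 45.4
tool_pos: [0.5879, 0.0298, 0.1238]
tool_rot: [-0.0, 0.705, 0.709, 0.0]
contact_force: [-8.2, 0.7, 13.3]
gripper_width: 0.708
grasp_force: 70.9
```

```bash
python3 - <<'E'
from h import *
S=grab("scene")
q=[(260+(x+.5)/4.5-.5,200+(y+.5)/4.5-.5) for x,y in[(177,269),(204,313),(397,247)]]
p=np.array([.5839,.0295,.1412])
X=np.array([p+[a*.016,b*.048,.02] for a,b in((-1,-1),(1,-1),(1,1))])
d=(ray(S,q,.1612)-X)*1000;print(d.round(1),d.mean(0)[1]+29.5)
E
```

```text
[[ 0.3  2.8  0. ]
 [ 0.6  2.5  0. ]
 [-0.4  4.2  0. ]] 32.6410787192155
```

{"fn": "play_rows", "kwargs": {
  "series": [
    [[0, 0, 0.008, 0, 0, 0, 0.6], [0, -0.0025, 0, 0, 0, 0, 0.6], [0, 0, -0.005, 0, 0, 0, 0.6], [0, 0, -0.002, 0, 0, 0, 0.6], [0, 0, 0, 0, 0, 0, 0.6]]
  ]
}}

```text
time: 45.95
tool_pos: [0.5867, 0.0268, 0.1198]
tool_rot: [-0.001, 0.706, 0.708, -0.001]
contact_force: [-0.0, 0.5, -2.2]
gripper_width: 0.71
grasp_force: 68.9
```

{"fn": "play_rows", "kwargs": {
  "series": [
    [[0, 0, -0.002, 0, 0, 0, 0.6], [0, 0, 0, 0, 0, 0, 0.6]]
  ]
}}

```text
time: 46.15
tool_pos: [0.5873, 0.0268, 0.1189]
tool_rot: [-0.0, 0.706, 0.708, -0.0]
contact_force: [0.4, 0.2, -2.7]
gripper_width: 0.706
grasp_force: 69.0
```

In. Pressing home.

{"fn": "play_rows", "kwargs": {
  "series": [
    [[0, 0, -0.002, 0, 0, 0, 0.6], [0, 0, -0.002, 0, 0, 0, 0.6], [0, 0, -0.002, 0, 0, 0, 0.6], [0, 0, 0, 0, 0, 0, 0.6]]
  ]
}}

```text
time: 46.55
tool_pos: [0.5884, 0.0268, 0.116]
tool_rot: [0.001, 0.706, 0.709, 0.001]
contact_force: [-4.2, 1.5, 8.7]
gripper_width: 0.709
grasp_force: 70.2
```

{"fn": "play_rows", "kwargs": {
  "series": [
    [[-0.001, 0, -0.003, 0, 0, 0, 0.6], [0, 0, -0.002, 0, 0, 0, 0.6], [0, 0, 0, 0, 0, 0, 0.6]]
  ]
}}

```text
time: 46.85
tool_pos: [0.5885, 0.0268, 0.1155]
tool_rot: [0.001, 0.706, 0.709, 0.001]
contact_force: [-11.8, 2.6, 25.9]
gripper_width: 0.708
grasp_force: 72.2
```

{"fn": "play_rows", "kwargs": {
  "series": [
    [[-0.001, 0, -0.002, 0, 0, 0, 0.6], [0, 0, 0, 0, 0, 0, 0.6]]
  ]
}}

```text
time: 47.05
tool_pos: [0.5885, 0.0268, 0.1155]
tool_rot: [0.002, 0.706, 0.709, 0.002]
contact_force: [-11.3, 1.8, 32.2]
gripper_width: 0.707
grasp_force: 72.9
```

Cover is home. Now I'll go outboard of the handle with fingers shut.

{"fn": "play_rows", "kwargs": {
  "series": [
    [[0.002, 0, 0.009, 0, 0, 0, 0.85], [0, 0, 0, 0, 0, 0, 0.85], [0, 0, 0.03, 0, 0, 0, 0.85], [0, 0.03, 0.02, 0, 0, 0, 0.5], [0, 0.045, 0, 0, 0, 0, 0], [0, 0.045, 0, 0, 0, 0, 0], [0, 0.045, 0, 0, 0, 0, 0], [0, 0.045, 0, 0, 0, 0, 0], [0, 0.01, -0.04, 0, 0, 0, 0], [0, 0, -0.04, 0, 0, 0, 0]]
  ]
}}

```text
time: 48.05
tool_pos: [0.5883, 0.2493, 0.0853]
tool_rot: [0.001, 0.705, 0.71, 0.002]
contact_force: [0.5, -0.9, -1.1]
gripper_width: -0.001
grasp_force: 0.0
```

{"fn": "play_rows", "kwargs": {
  "series": [
    [[0, 0, -0.015, 0, 0, 0, 0], [0, 0, 0, 0, 0, 0, 0]]
  ]
}}

```text
time: 48.25
tool_pos: [0.5848, 0.2457, 0.0661]
tool_rot: [-0.002, 0.706, 0.708, -0.003]
contact_force: [0.4, -1.5, -0.5]
gripper_width: 0.001
grasp_force: 0.0
```

```bash
python3 - <<'E'
from h import *
s=manip.state();print(s["tool_pos"],s["gripper_width"])
f=grab("top");M=masks(f)
for k in("red","white","blue"):
  for c,st,m in blobs(M[k],120,2500): print(k,(ray(f,c,.136)[0]*1000).round(1),st[4],rectw(f,m,.136))
E
```

```text
[0.58478227 0.24567304 0.06609574] 0.0007789630165023118
red [775.9 253.7 136. ] 149 [776.7 254.6  32.7  28.  -64.9]
red [589.8  26.4 136. ] 1660 [ 5.899e+02  2.660e+01  1.266e+02  6.350e+01 -2.000e-01]
white [ 710.1 -257.6  136. ] 384 [ 710.8 -258.6   48.9   43.5   -1.8]
white [539.6 141.9 136. ] 156 [539.8 140.5  11.2  68.1   0.7]
white [ 43.4 223.2 136. ] 183 [ 43.4 224.1  11.5  79.7  18.7]
blue [550.9  28.2 136. ] 182 [5.511e+02 2.750e+01 7.200e+00 1.191e+02 3.000e-01]
blue [506.  460.8 136. ] 292 [506.9 460.7  43.   36.2  -1.6]
blue [ 361.4 -162.   136. ] 411 [ 361.5 -161.8  115.    15.6  -26.9]
blue [ 347.7 -311.4  136. ] 204 [ 347.2 -311.7   35.5   26.9   -1.5]
```

{"fn": "play_rows", "kwargs": {
  "series": [
    [[0, -0.03, 0.002, 0, 0, 0, 0], [0, -0.015, 0, 0, 0, 0, 0], [0, -0.008, 0, 0, 0, 0, 0], [0, -0.01, 0, 0, 0, 0, 0], [0, -0.012, 0, 0, 0, 0, 0], [0, -0.015, 0, 0, 0, 0, 0], [0, -0.015, 0, 0, 0, 0, 0], [0, -0.015, 0, 0, 0, 0, 0], [0, 0, 0, 0, 0, 0, 0]]
  ]
}}

```text
time: 49.2
tool_pos: [0.588, 0.1251, 0.0732]
tool_rot: [0.001, 0.706, 0.708, 0.0]
contact_force: [0.1, 0.5, -0.6]
gripper_width: -0.004
grasp_force: 0.0
```

{"fn": "play_rows", "kwargs": {
  "series": [
    [[0, -0.015, 0, 0, 0, 0, 0], [0, -0.015, 0, 0, 0, 0, 0], [0, -0.015, 0, 0, 0, 0, 0], [0, -0.015, 0, 0, 0, 0, 0], [0, -0.012, 0, 0, 0, 0, 0], [0, -0.01, 0, 0, 0, 0, 0], [0, 0, 0, 0, 0, 0, 0]]
  ]
}}

```text
time: 49.9
tool_pos: [0.5871, 0.0427, 0.072]
tool_rot: [0.0, 0.706, 0.708, -0.001]
contact_force: [-0.3, -0.3, 0.8]
gripper_width: 0.002
grasp_force: 0.0
```

```bash
python3 - <<'E'
from h import *
f=grab("scene");cv2.imwrite("pics/n1.png",f["frame"][170:420,160:440])
for c,st,m in blobs(masks(f)["red"],120,2500): print(c,st,(ray(f,c,.136)[0]*1000).round(1))
E
```

```text
[277.27253669 290.22851153] [262 273  29  34 477] [607.3 -80.7 136. ]
[236.55092593 309.55092593] [221 294  28  24 216] [ 620.8 -170.   136. ]
```

View pics/n1.png

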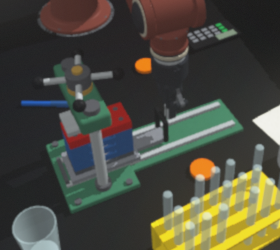

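The stack is moving under the press. Continuing to the stop.

{"fn": "play_rows", "kwargs": {
  "series": [
    [[0, -0.01, 0, 0, 0, 0, 0], [0, -0.008, 0, 0, 0, 0, 0], [0, -0.005, 0, 0, 0, 0, 0], [0, -0.003, 0, 0, 0, 0, 0], [0, -0.002, 0, 0, 0, 0, 0], [0, 0, 0, 0, 0, 0, 0]]
  ]
}}

```text
time: 50.55
tool_pos: [0.587, 0.0201, 0.0719]
tool_rot: [-0.003, 0.706, 0.708, 0.002]
contact_force: [0.1, 13.5, -0.6]
gripper_width: 0.001
grasp_force: 6.8
```

{"fn": "play_rows", "kwargs": {
  "series": [
    [[0, -0.002, 0, 0, 0, 0, 0], [0, -0.002, 0, 0, 0, 0, 0], [0, 0, 0, 0, 0, 0, 0]]
  ]
}}

```text
time: 50.85
tool_pos: [0.5869, 0.0199, 0.072]
tool_rot: [-0.006, 0.706, 0.708, 0.005]
contact_force: [0.1, 26.0, 1.1]
gripper_width: -0.003
grasp_force: 12.9
```

The carriage is at the stop (26 N). Now I'll back off, rise and go above the star behind the spoke that points to +y (about 78°).

{"fn": "play_rows", "kwargs": {
  "series": [
    [[0, 0.012, 0, 0, 0, 0, 0], [0, 0.02, 0.03, 0, 0, 0, 0], [0, 0.01, 0.045, 0, 0, 0, 0], [0, 0, 0.045, 0, 0, 0, 0], [0, 0, 0.045, 0, 0, 0, 0], [0, 0, 0.045, 0, 0, 0, 0], [0, 0, 0.045, 0, 0, 0, 0], [0, -0.03, 0.03, 0, 0, 0, 0], [-0.005, -0.045, 0, 0, 0, 0, 0], [-0.01, -0.045, 0, 0, 0, 0, 0]]
  ]
}}

```text
time: 51.85
tool_pos: [0.5729, -0.0672, 0.3595]
tool_rot: [0.002, 0.705, 0.709, 0.0]
contact_force: [0.1, -0.5, -0.1]
gripper_width: 0.0
grasp_force: 0.0
```

```bash
python3 - <<'E'
from h import *
s=manip.state();print(s["tool_pos"],s["tool_rot"])
f=grab("scene");cv2.imwrite("pics/o1.png",cv2.resize(f["frame"][200:400,180:340],None,fx=3,fy=3,interpolation=2))
H=np.array([.5865,-.1465,.256])
for a in range(0,360,15): print(a,proj(f,H+.073*np.array([np.cos(np.radians(a)),np.sin(np.radians(a)),0])).round(0)[0],end=" ")
print(proj(f,[H]))
E
```

```text
[ 0.57285297 -0.06715987  0.35947624] [2.21562032e-03 7.05345859e-01 7.08859855e-01 1.31476166e-04]
0 [247. 274.] 15 [257. 270.] 30 [265. 264.] 45 [271. 258.] 60 [274. 251.] 75 [274. 244.] 90 [272. 238.] 105 [267. 232.] 120 [260. 228.] 135 [252. 225.] 150 [243. 224.] 165 [233. 225.] 180 [223. 227.] 195 [214. 230.] 210 [206. 235.] 225 [200. 241.] 240 [196. 247.] 255 [194. 254.] 270 [196. 261.] 285 [200. 267.] 300 [206. 272.] 315 [215. 275.] 330 [225. 277.] 345 [236. 276.] [[234.60388488 249.01967048]]
```

View pics/o1.png

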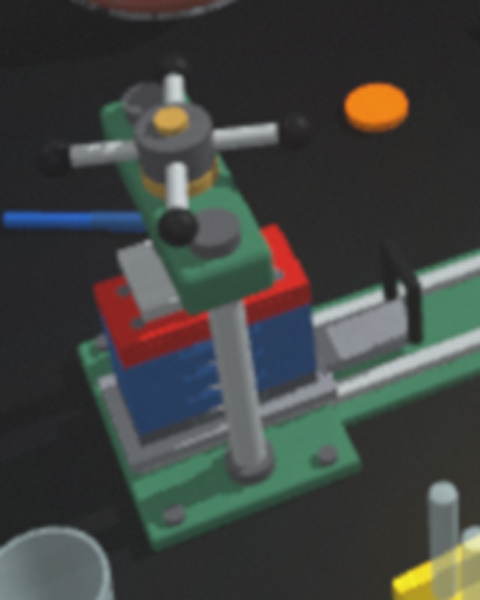

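Star balls at full-image px (278,243), (240,275), (198,252), (238,222), so the spokes are still at about 77°, -12° and so on. The pad sits above the red cover with a small gap. I'll compute the hub from the balls in both views.

```bash
python3 - <<'E'
from h import *
S=grab("scene");T=grab("top")
b=np.array([(295,130),(180,226),(55,157),(175,65)])/3+[180,200]
t=np.array([(432.5,160.5),(386.9,187.4),(415,235),(462,208)])
for f,q in((S,b),(T,t)):
    P=ray(f,q,.256)[:,:2];c=P.mean(0);d=P-c;print(c.round(4),np.linalg.norm(d,axis=1).round(3),np.degrees(np.arctan2(d[:,1],d[:,0])).round(0))
E
```

```text
[ 0.5855 -0.138 ] [0.073 0.075 0.074 0.077] [  73.  -16. -106.  163.]
[ 0.5856 -0.1431] [0.074 0.073 0.074 0.074] [ -15.   73.  164. -107.]
```

{"fn": "play_rows", "kwargs": {
  "series": [
    [[-0.006, -0.0265, -0.03, 0, 0, 0, 0], [0, 0, -0.04, 0, 0, 0, 0], [0, 0, -0.03, 0, 0, 0, 0], [0, 0, -0.012, 0, 0, 0, 0], [0, 0, -0.004, 0, 0, 0, 0], [0, 0, 0, 0, 0, 0, 0], [0, 0, 0, 0, 0, 0, 0]]
  ]
}}

```text
time: 52.7
tool_pos: [0.5676, -0.0918, 0.2437]
tool_rot: [0.002, 0.706, 0.709, 0.001]
contact_force: [0.1, -0.3, 0.1]
gripper_width: -0.001
grasp_force: 0.0
```

```bash
python3 - <<'E'
import numpy as np
from plant import manip
s=manip.state();p=s["tool_pos"];print(p,s["contact_force"])
c=np.array([.586,-.142]);d=p[:2]-c;print(np.linalg.norm(d),np.degrees(np.arctan2(d[1],d[0])))
a=np.radians(np.arange(100,-101,-10));P=c+.052*np.c_[np.cos(a),np.sin(a)]
D=np.diff(np.vstack([p[:2],P]),axis=0)
for i,x in zip(range(100,-101,-10),D): print(i,x.round(4).tolist())
E
```

```text
[ 0.56757695 -0.09182614  0.24368128] [ 0.06752515 -0.28189992  0.08816513]
0.05344927705996821 110.1624353596309
100 [0.0094, 0.001]
90 [0.009, 0.0008]
80 [0.009, -0.0008]
70 [0.0088, -0.0023]
60 [0.0082, -0.0038]
50 [0.0074, -0.0052]
40 [0.0064, -0.0064]
30 [0.0052, -0.0074]
20 [0.0038, -0.0082]
10 [0.0023, -0.0088]
0 [0.0008, -0.009]
-10 [-0.0008, -0.009]
-20 [-0.0023, -0.0088]
-30 [-0.0038, -0.0082]
-40 [-0.0052, -0.0074]
-50 [-0.0064, -0.0064]
-60 [-0.0074, -0.0052]
-70 [-0.0082, -0.0038]
-80 [-0.0088, -0.0023]
-90 [-0.009, -0.0008]
-100 [-0.009, 0.0008]
```

{"fn": "play_rows", "kwargs": {
  "series": [
    [[0.0094, 0.001, 0, 0, 0, 0, 0], [0.009, 0.0008, 0, 0, 0, 0, 0], [0.009, -0.0008, 0, 0, 0, 0, 0], [0.0088, -0.0023, 0, 0, 0, 0, 0], [0.0082, -0.0038, 0, 0, 0, 0, 0], [0, 0, 0, 0, 0, 0, 0]]
  ]
}}

```text
time: 53.3
tool_pos: [0.6114, -0.0967, 0.2412]
tool_rot: [-0.001, 0.706, 0.709, -0.0]
contact_force: [-1.6, 0.7, -0.3]
gripper_width: -0.002
grasp_force: 1.2
```

{"fn": "play_rows", "kwargs": {
  "series": [
    [[0.0074, -0.0052, 0, 0, 0, 0, 0], [0.0064, -0.0064, 0, 0, 0, 0, 0], [0.0052, -0.0074, 0, 0, 0, 0, 0], [0.0038, -0.0082, 0, 0, 0, 0, 0], [0.0023, -0.0088, 0, 0, 0, 0, 0], [0, 0, 0, 0, 0, 0, 0]]
  ]
}}

```text
time: 53.9
tool_pos: [0.6362, -0.1322, 0.241]
tool_rot: [-0.001, 0.706, 0.708, 0.001]
contact_force: [-1.9, 3.2, -1.1]
gripper_width: 0.001
grasp_force: 1.5
```

{"fn": "play_rows", "kwargs": {
  "series": [
    [[0.0008, -0.009, 0, 0, 0, 0, 0], [-0.0008, -0.009, 0, 0, 0, 0, 0], [-0.0023, -0.0088, 0, 0, 0, 0, 0], [-0.0038, -0.0082, 0, 0, 0, 0, 0], [-0.0052, -0.0074, 0, 0, 0, 0, 0], [-0.0064, -0.0064, 0, 0, 0, 0, 0], [0, 0, 0, 0, 0, 0, 0]]
  ]
}}

```text
time: 54.6
tool_pos: [0.62, -0.1812, 0.243]
tool_rot: [0.002, 0.706, 0.709, 0.002]
contact_force: [2.7, 3.5, -0.7]
gripper_width: 0.0
grasp_force: 2.0
```

```bash
python3 - <<'E'
from h import *
s=manip.state();p=s["tool_pos"];d=p[:2]-[.586,-.142];print(p,s["contact_force"],np.linalg.norm(d),np.degrees(np.arctan2(d[1],d[0])))
f=grab("scene");cv2.imwrite("pics/q1.png",cv2.resize(f["frame"][200:340,180:320],None,fx=4.2,fy=4.2,interpolation=2))
E
```

```text
[ 0.62004507 -0.18124633  0.24298369] [ 2.70272332  3.47774627 -0.73737759] 0.051955189275450446 -49.05929563798745
```

View pics/q1.png

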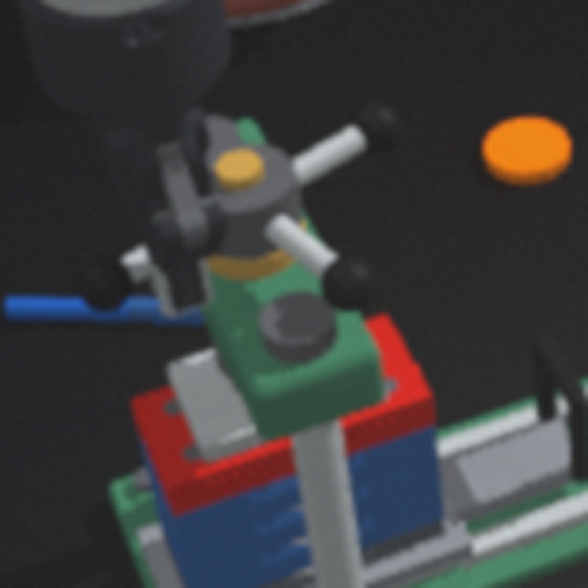

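The pushed spoke now points to about -73° (146° turned, about 12 mm lowered) and the pad is at the cover. I'll check the pad's descent numerically from the grey-to-red edge rows before and after.

```bash
python3 - <<'E'
from h import *
f=grab("scene")
a=cv2.imread("pics/o1.png").astype(int); b=cv2.resize(f["frame"][200:400,180:340],None,fx=3,fy=3,interpolation=2).astype(int)
for u in(126,132,138,144,150,156,162,168,174):
    out=[]
    for im in(a,b):
        r=(im[:,u,2]-im[:,u,1]); r[:230]=0
        g=im[:,u,1]; d=np.diff(r.astype(float))
        rows=np.where(r>80)[0]; out+= [rows[:1].tolist(), np.where((g[230:340]>95))[0][[0,-1]].tolist() if (g[230:340]>95).any() else None]
    print(u,out)
P=np.array([[.556,-.186,.146],[.556,-.186,.136],[.616,-.186,.136]]);print((proj(f,P)-[180,200])*3)
E
```

```text
126 [[298], [18, 47], [298], [28, 52]]
132 [[299], [17, 61], [302], [25, 65]]
138 [[311], [14, 74], [331], [23, 79]]
144 [[328], [11, 88], [331], [21, 92]]
150 [[323], [10, 87], [331], [19, 97]]
156 [[321], [23, 85], [329], [32, 95]]
162 [[319], [31, 84], [327], [39, 93]]
168 [[317], [44, 82], [325], [3, 91]]
174 [[314], [55, 79], [323], [4, 89]]
[[115.34004095 260.59264294]
 [117.64480156 271.02654977]
 [143.52568304 331.87956174]]
```

{"fn": "play_rows", "kwargs": {
  "series": [
    [[-0.008, -0.0058, 0, 0, 0, 0, 0], [-0.0082, -0.0038, 0, 0, 0, 0, 0], [-0.0088, -0.0023, 0, 0, 0, 0, 0], [-0.0064, -0.0003, 0, 0, 0, 0, 0], [0, 0, 0, 0, 0, 0, 0], [0, 0, 0, 0, 0, 0, 0]]
  ]
}}

```text
time: 55.3
tool_pos: [0.5887, -0.1942, 0.2429]
tool_rot: [0.003, 0.706, 0.709, 0.001]
contact_force: [5.0, 1.3, -0.0]
gripper_width: 0.003
grasp_force: 2.3
```

```bash
cat > star.py <<'E'
from h import *
s=manip.state();p=s["tool_pos"];d=p[:2]-[.586,-.142];print(p,s["contact_force"],np.linalg.norm(d),np.degrees(np.arctan2(d[1],d[0])))
f=grab("scene");g=cv2.cvtColor(f["frame"],cv2.COLOR_BGR2GRAY).astype(float)
H=np.array([.5855,-.138,.256])
# brightness along a ring of spoke radius 52 mm
A=np.arange(0,360,2);v=[]
for a in A:
    x,y=proj(f,H+.05*np.array([np.cos(np.radians(a)),np.sin(np.radians(a)),.03]))[0]
    v.append(cv2.getRectSubPix(g.astype(np.float32),(1,1),(float(x),float(y)))[0,0])
v=np.array(v);print([(int(a),int(t)) for a,t in zip(A,v) if t>130])
b=cv2.resize(f["frame"][200:400,180:340],None,fx=3,fy=3,interpolation=2).astype(int)
print([(u,230+np.where(b[230:340,u,1]>95)[0][-1]) for u in(138,144,150,156,162,168)])
E
python3 star.py
```

```text
[ 0.58872399 -0.19419184  0.24285474] [ 4.95569068  1.26041857 -0.00748717] 0.05226287977611908 -87.01233816459714
[(66, 136), (68, 151), (70, 165), (72, 175), (74, 174), (76, 167), (78, 137), (156, 138), (158, 184), (160, 204), (162, 203), (164, 191), (166, 169), (168, 135), (334, 137), (336, 167), (338, 189), (340, 203), (342, 206), (344, 192), (346, 158)]
[(138, np.int64(309)), (144, np.int64(322)), (150, np.int64(326)), (156, np.int64(325)), (162, np.int64(324)), (168, np.int64(321))]
```

Turned about 180° (15 mm). The pad edge has not moved since the previous look, so it rests on the cover with about 6 mm of compression. Backing off and lifting clear.

{"fn": "play_rows", "kwargs": {
  "series": [
    [[0.008, 0.0, 0, 0, 0, 0, 0], [0.004, 0.001, 0, 0, 0, 0, 0], [0, 0, 0.03, 0, 0, 0, 0], [0, 0, 0.045, 0, 0, 0, 0], [0, 0, 0.045, 0, 0, 0, 0], [0, 0, 0.02, 0, 0, 0, 0], [-0.04, -0.01, 0, 0, 0, 0, 0], [-0.04, -0.04, 0, 0, 0, 0, 0], [-0.04, -0.03, 0, 0, 0, 0, 0], [0, 0, 0, 0, 0, 0, 0]]
  ]
}}

```text
time: 56.35
tool_pos: [0.4803, -0.2714, 0.3817]
tool_rot: [0.0, 0.708, 0.706, -0.001]
contact_force: [0.4, -0.1, -0.6]
gripper_width: 0.0
grasp_force: 0.0
```

```bash
python3 star.py; python3 - <<'E'
from h import *
f=grab("top")
for c,st,m in blobs(masks(f)["red"],120,2500): print(st,(ray(f,c,.136)[0]*1000).round(1),rectw(f,m,.136))
for c,st,m in blobs(masks(f)["blue"],100,2500): print("b",st,(ray(f,c,.1)[0]*1000).round(1))
for k,z in(("white",0.0096),("orange",.0096)):
    print(k,[(ray(f,c,z)[0,:2]*1000).round(0).tolist() for c,st,m in blobs(masks(f)[k],300,600)])
E
```

```text
[ 0.48033153 -0.27142759  0.38173114] [ 0.44894099 -0.10879191 -0.55274582] 0.16708478596954968 -129.22920607329573
[(66, 135), (68, 151), (70, 165), (72, 175), (74, 174), (76, 166), (78, 136), (156, 138), (158, 184), (160, 204), (162, 203), (164, 191), (166, 169), (168, 135), (244, 138), (246, 167), (248, 185), (250, 178), (252, 166), (254, 152), (256, 137), (334, 137), (336, 167), (338, 189), (340, 203), (342, 205), (344, 191), (346, 158)]
[(138, np.int64(309)), (144, np.int64(322)), (150, np.int64(327)), (156, np.int64(325)), (162, np.int64(324)), (168, np.int64(321))]
[219 117  15  15 149] [775.9 253.7 136. ] [776.7 254.6  32.7  28.  -64.9]
[382 191  10  30 235] [589.6 -85.4 136. ] [589.6 -85.3  19.1  62.3  87.8]
b [379 198  27  28 127] [565.7 -91.3 100. ]
b [121 243  21  18 291] [508.3 473.7 100. ]
b [402 299  52  28 401] [ 359.3 -168.7  100. ]
white [[613.0, -130.0], [621.0, 97.0], [553.0, 60.0]]
orange [[699.0, 64.0], [329.0, 90.0]]
```

```bash
python3 - <<'E'
from h import *
f=grab("scene")
q=np.array([(310,287),(278,228)])/3+[180,200]
print("o1 corners",(ray(f,q,.136)*1000).round(1))
a=cv2.imread("pics/top0.png").astype(int);b=grab("top")["frame"].astype(int)
# bar/rail profile: rows across carriage, grey level along columns at centre row
for im,lo,hi in((a,258,320),(b,335,400)):
    print([int(x) for x in im[212:219,lo:hi].mean((0,2))])
f=grab("top")
print((ray(f,[[268,214]],.088)*1000).round(1),(proj(f,[[.5865,.1735,.088],[.5865,-.0015,.088],[.5865,.13,.03],[.5865,-.045,.03]])).round(1))
E
```

```text
o1 corners [[626.5 -75.1 136. ]
 [565.1 -74.7 136. ]]
[48, 77, 93, 99, 100, 99, 92, 75, 55, 43, 36, 41, 81, 125, 141, 143, 143, 143, 143, 143, 143, 144, 143, 142, 141, 141, 142, 142, 142, 143, 143, 142, 142, 141, 140, 131, 112, 99, 97, 97, 96, 96, 96, 97, 100, 110, 118, 110, 101, 100, 99, 101, 102, 102, 102, 100, 99, 99, 99, 99, 100, 97]
[94, 94, 94, 94, 94, 93, 89, 79, 61, 46, 38, 46, 87, 125, 141, 143, 144, 144, 144, 144, 142, 142, 141, 141, 142, 141, 142, 142, 141, 141, 141, 141, 140, 130, 112, 100, 97, 96, 97, 99, 102, 114, 126, 118, 99, 87, 88, 92, 91, 89, 90, 92, 92, 94, 95, 96, 99, 115, 151, 185, 196, 196, 196, 196, 196]
[[585.1 172.4  88. ]] [[267.5 213.4]
 [346.3 211.1]
 [288.8 216.1]
 [364.1 213.9]]
```

```bash
python3 -c "
from plant import manip
print(manip.job_done())"
```

```text
the job is handed in; nothing more can be done
None
```

I handed the job in with all three discs in their own recesses, the three plates and cover pressed fully down, the carriage at its stop, and the star handle turned about 180°. The spring should be close to half compressed (about 5–6.6 mm of its 12 mm); I worked that out from the handle turn and the pad's position in the images, as there is no direct reading.

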